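Close a capsule ring in the joining press with its fold-away handwheel handle

TASK

The loaded capsule ring is already in the screw press. Swing the handwheel's folding handle fully up, crank the wheel clockwise until the cap ring is pressed fully home and the crank firms up (a firm nip, not over-tightened, or the capsules crush), then fold the handle down flat into the wheel again and leave the ring nipped. Leave the things lying around the press where they are.

Things in the scene. Friction and masses are not known exactly. Their poses are not given: they have to be found in the camera images.
- press: The fixed bench screw press, painted grey: base 280 mm wide (its own y) by 230 mm, two steel columns at its y = +-115 mm, a yoke 62 mm deep over their tops (top 197 mm above the bench), the handwheel above the yoke. Nothing of it is higher than 257 mm while the handle is folded. Origin: centre of its underside, z up.
- hub (a point): Fixed point on the handwheel's vertical axis, 246 mm above the bench, level with the handle's fold pin. The wheel's metal hub ends 20 mm below it. The wheel is 160 mm across; its rim is 16 mm thick, top 234 mm above the bench; three low spokes, at 60 and 180 degrees from the handle. The wheel does not rise or fall as it turns.
- pivot (a point): Centre of the handle's fold pin on the rim, between two steel lugs: 72 mm from the wheel's axis, 246 mm above the bench. It goes round with the wheel. The pin is level and lies along the rim (tangentially).
- tip (a point): Centre of the end face of the handle's black grip, 67 mm from the fold pin. The grip is a round sleeve 20 mm across, 51 mm long (16 to 67 mm from the pin), spinning freely about its length. Folded, it lies level from the pin towards the wheel's axis, centre line 246 mm above the bench, with free space on both sides. Swung out, it stands upright over the rim, tip 313 mm above the bench.
- fold (a joint): Angle of the handle about its fold pin: 0 = folded flat into the wheel (stop), 1.571 = fully up (stop). A stiff friction pin of about 0.14 N m (about 3 N at the grip): the handle stays where it is left.
- wheel (a joint): Angle of the handwheel, growing clockwise as seen from above, which winds the press down, 20 mm a turn (3.2 mm a rad). Steady drag of about 0.55 N m (7.6 N at the handle's 72 mm radius); it stays where it is left, under load too. After slow short moves a hand at rest still feels most of the drag and the load; after quick ones it does not.
- plate: The round pressing plate, aluminium, 176 mm across, 12 mm thick, carried under the crosshead on stiff springs (120 N per mm). Origin: centre of its flat underside, which starts 90 to 100 mm above the bench, at least 4 mm clear of the cap ring. It should press on the ring with about 100 N: under 70 N is too loose, over 140 N crushes the capsules.
- ring: The loaded capsule ring in the press's nest, aluminium, 184 mm across: body ring 24 mm high, cap ring 18 mm high 4 to 16 mm over it on half-closed capsules. Origin: centre of its underside, 28 mm above the bench. Closing takes a steady 25 N from the plate, over 4 to 9 mm; the capsules lock home with 0 to 7 mm left between the rings (differs with capsule size), the plate then at 70 to 77 mm.
- crank (a point): The middle of the grip's length, 42 mm from the fold pin: the place to hold it. Force along the rim here, compared with the free-running wheel: closing the capsules takes 1.1 N more; once they are home it climbs by 1.5 N per 0.1 rad of wheel, very steeply; 4 to 5 N more is the good firm nip; 3 N more is still too loose, 6 N more crushes.
- spare_ring: Another loaded ring lying on the bench, 184 mm across, 38 mm high in the middle; not to be moved. Origin: centre of its underside.
- brush: Flat dusting brush lying on the bench, 190 mm long, 18 mm high, wooden handle to its own -x; not to be moved. Origin: between handle and bristles, underside.
- beaker: Open steel beaker standing on the bench, 90 mm across, 100 mm high; not to be moved. Origin: centre of its underside.
There are look-alikes about, which are no part of the job. What is shaped like the ring but green or purple is not meant.

How it is judged:
By the outcome, as a careful person would: the job done as asked, in the order asked, and still so for the second after the job is handed in, with the robot touching nothing.
It also fails if it takes over 72 s, if anything falls off the work surface, if the arm or the gripper's body presses on something with over 40 N, if the wrist force passes 120 N, or if a joint passes its speed limit or range.

ROBOT

A 6-joint arm with a two-finger parallel gripper is mounted at the origin on the work surface. World frame = base frame: x ahead of the robot, y to its left, z up, the work surface at z = 0. Lengths are in m, angles in rad, forces in N, time in s.
With the tool pointing down it reaches from about 0.25 to 0.725 m from the base axis. Payload 4 kg.
Tool frame: the origin (TCP) lies between the finger pads; the fingertips stand 11 mm ahead of it and the grasp point (between the pads) lies 8 mm behind it (bot.tip_extent is the distance from the TCP to the fingertips, in m); z points along the fingers, y is the line along which they close (so a half turn about z gives the same grasp; the last joint's range is limited). The gripper opens to 85 mm and grips with 20 to 120 N. Pads are 22 mm wide; open, the fingers measure 114 mm over their backs; the gripper's body (76 mm by 85 mm) begins 54 mm behind the grasp point. The pads swing forward as they close: fully open they stand 13 mm farther back than shut.
Start: joints at [1.265, 0.241, 0.005, 1.335, 0, 1.571], TCP at [0.151, 0.477, 0.209] pointing down, gripper open.
Joint ranges: [-2.72, 2.72], [-1.05, 1.87], [-1.09, 1.28], [-1.99, 2.15], [-1.42, 1.44], [-3.14, 3.14]. Speed limits (rad/s): [2.79, 2.79, 3.14, 3.14, 3.14, 3.14].

INTERFACE

Orientations are given as a unit quaternion [x, y, z, w].
In Python, from workcell import bot gives the robot as it stands. The module is installed in compiled form; this text tells all that it offers.
- The arm moves only by the tool drive_tool, never from a script. Its argument "rows" is a list of rows, each an object of numbers: "dx", "dy", "dz": the shift along the tool's x, y, z in units of 50 mm (1.0 is 50 mm); "wx", "wy", "wz": the turn, a rotation vector about the tool's x, y, z in units of 5 degrees (1.0 is 5 degrees); "hand": the finger opening in mm, from 0 to 85.4. A call has 1 to 20 rows; each row is the pose to reach, as a shift and turn from the pose commanded when the call began, along the tool's axes at that moment; what a row does not reach only later rows make up. A row lasts 1/10 s, in which the tool goes at most 50 mm and 8.59 degrees, less where a joint would pass 70% of its speed; a pose out of reach is approached as far as the arm can. A call with a gripper value outside its range is refused whole. The fingers move at their own pace and stop on an object; the grip force is fixed at half the most. Time passes only in rows, so rows that repeat a pose let the fingers close. It gives the time, the measured TCP pose, the force, the opening and the grip force at its end, in the units of the state.
- bot.get_obs(): the state, without advancing time (a new reading comes with each control period).
- bot.camera(name): name is "side" or "top"; returns the picture (480x640x3 uint8, red, green, blue); there is no depth.
- bot.get_calibration(name): a dict with "vfov" (degrees; the focal length in pixels is half the picture's height over the tangent of half this angle, whatever the lens; pixels are square), "cx", "cy" (the principal point, pixels), "origin" and "rotation" of the camera in the world. Camera axes: x right, y up, looking along -z (the intrinsics and any distortion apply to the point x, -y, -z); pixel columns grow to the right and rows downward; lengths in m; the calibration is good to about 2 mm. A picture is of the moment at which its call begins. get_calibration takes no time and is no camera call.
- bot.job_done(): hands the job in; it is judged then, once.
Trained networks look in the newest picture that a camera, given by its name, has taken for a name from the list of things; names that differ only in an ending like _2 or _b are one class to them, and where a whole thing is asked for, a point or a joint stands for the part that bears it (a point fixed in the world has none). Each returns a list of dicts, best first, with "score" (0 to 1); they miss things now and then, are a little off and sometimes report something else, mostly with a low value. They report only what shows in the picture. A call takes as long as a camera call. They do not tell look-alikes from the thing itself.
- bot.look_for(camera, thing): "extent" ([centre column, centre row, width, height] in pixels, round what is visible of it).
- bot.outline_of(camera, thing): "region" (480x640 bool, what is visible of it) and "extent" ([centre column, centre row, width, height] in pixels, round what is visible of it).
The state is a dict: "clock": time; "joint_pos": joint angles; "joint_vel": joint speeds; "tau": joint torques, N m; "eef_pos": TCP position; "tool_rot": TCP orientation; "ft_force": force on the tool from outside, world axes, zero at the start; "ft_torque": the same for the moment, N m; "grip_width": finger opening in m; "grasp_force": force on a finger pad.
Only numpy, scipy, OpenCV 4.12 (cv2) and the standard library are available. Lean on these libraries where they do the work, as an engineer would, in place of code of your own. Each camera call takes 0.05 s, during which the arm holds its last target. There are 200 camera calls.

## Working session

There is one attempt and no reset: what is moved stays moved. The work goes in short steps, Python scripts to look and compute and a tool call to move; the robot and the scene stay as the last step left them, time stands still between calls to the robot, and variables do not carry over. Pictures are saved under pics/ and viewed, at most 10 in all, crops included, and the job is handed in when it is done.

Besides the shell and the picture viewer there is one more tool, called by a JSON object that holds its "fn" and its "kwargs". drive_tool: Moves the arm, as the interface text tells. Its arguments: {"type":"object","properties":{"rows":{"type":"array","items":{"type":"object","properties":{"dx":{"type":"number"},"dy":{"type":"number"},"dz":{"type":"number"},"wx":{"type":"number"},"wy":{"type":"number"},"wz":{"type":"number"},"hand":{"type":"number"}}}}},"required":["rows"]}

```bash
mkdir -p pics; ls; cat > h.py <<'E'
from workcell import bot
import numpy as np, cv2
from scipy.spatial.transform import Rotation as R
def cal(n):
    c=bot.get_calibration(n); f=240/np.tan(np.radians(c['vfov'])/2); return c,f
def dist(c):
    for k in c:
        if 'dist' in k: return np.array(c[k],float)
    return np.zeros(5)
def ray(n,u,v):
    c,f=cal(n); K=np.array([[f,0,c['cx']],[0,f,c['cy']],[0,0,1.]])
    p=cv2.undistortPoints(np.array([[[u,v]]],float),K,dist(c))[0,0]
    d=np.array(c['rotation'])@np.array([p[0],-p[1],-1.]); return np.array(c['origin']),d/np.linalg.norm(d)
def atz(n,u,v,z):
    o,d=ray(n,u,v); return o+d*(z-o[2])/d[2]
def proj(n,P):
    c,f=cal(n); q=np.array(c['rotation']).T@(np.array(P,float)-c['origin']); q=np.array([q[0],-q[1],-q[2]])
    K=np.array([[f,0,c['cx']],[0,f,c['cy']],[0,0,1.]])
    return cv2.projectPoints(q.reshape(1,3),np.zeros(3),np.zeros(3),K,dist(c))[0][0,0]
def tri(a,b):
    (o1,d1),(o2,d2)=ray('top',*a),ray('side',*b)
    s=np.linalg.lstsq(np.c_[d1,-d2],o2-o1,rcond=None)[0]; p,q=o1+s[0]*d1,o2+s[1]*d2
    return (p+q)/2,np.linalg.norm(p-q)
def snap(n,name):
    im=bot.camera(n); cv2.imwrite(f'pics/{name}.png',cv2.cvtColor(im,cv2.COLOR_RGB2BGR)); return im
E
python3 - <<'E'
from h import *
for n in('top','side'):
    print(n,bot.get_calibration(n)); snap(n,n+'0')
    for t in('press','crank','tip','pivot','wheel','fold','plate','ring'):
        print(t,[(round(d['score'],2),np.round(d['extent']).astype(int).tolist()) for d in bot.look_for(n,t)[:3]])
o=bot.get_obs(); print(o)
E
```

```text
pics
top {'vfov': 57.34562422261186, 'cx': 313.04402162832383, 'cy': 242.3099804237225, 'origin': array([0.32388574, 0.03237309, 1.10007654]), 'rotation': array([ 0.04782038, -0.06890996, -0.69851049,  0.71066709])}
press [(0.73, [346, 209, 129, 105]), (0.46, [449, 264, 69, 35]), (0.26, [141, 262, 77, 78])]
crank [(0.81, [356, 177, 16, 26])]
tip [(0.66, [356, 179, 24, 22])]
pivot [(0.92, [349, 194, 75, 74]), (0.57, [448, 262, 70, 33])]
wheel [(0.73, [347, 193, 78, 75])]
fold [(0.83, [362, 175, 28, 32])]
plate [(0.86, [345, 208, 72, 74])]
ring [(0.97, [335, 234, 60, 34]), (0.93, [391, 326, 80, 77]), (0.79, [221, 192, 76, 75])]
side {'vfov': 44.12006972239974, 'cx': 332.040806586985, 'cy': 237.05780334247686, 'origin': array([ 0.10953874, -0.92094838,  1.31562111]), 'rotation': array([ 0.34095334, -0.07087528, -0.18317375,  0.91933394])}
press [(0.96, [369, 265, 128, 136])]
crank [(0.56, [384, 224, 21, 8]), (0.39, [434, 348, 38, 52])]
tip [(0.62, [385, 222, 20, 7])]
pivot [(0.61, [372, 227, 73, 51])]
wheel [(0.7, [371, 227, 70, 49]), (0.5, [266, 179, 61, 46])]
fold [(0.55, [389, 224, 2
[... 155 characters left out ...]
, 59])]
{'clock': 0.9, 'joint_pos': array([1.26501909e+00, 2.40583750e-01, 5.01408167e-03, 1.33520576e+00,
       2.15370578e-05, 1.57079666e+00]), 'joint_vel': array([-0.00023057,  0.00127366,  0.0005005 ,  0.00032301,  0.00100384,
       -0.00010527]), 'tau': array([ 1.16231295e-03, -3.72192907e+01,  2.52693254e+01,  8.89603416e-04,
        2.59126837e-04,  3.38202618e-06]), 'eef_pos': array([0.15051193, 0.47681317, 0.20891997]), 'tool_rot': array([ 1.52293852e-01,  9.88335258e-01,  1.19648999e-05, -9.05194017e-06]), 'ft_force': array([-0.10417834,  0.11059173, -0.48394515]), 'ft_torque': array([-0.0384696 , -0.00160435,  0.00828974]), 'grasp_force': 0.0, 'grip_width': 0.08539101821807644}
```

```bash
sed -i "s/np.array(c\['rotation'\])/R.from_quat(c['rotation']).as_matrix()/g" h.py
python3 - <<'E'
from h import *
a=cv2.imread('pics/top0.png');b=cv2.imread('pics/side0.png')
cv2.imwrite('pics/v1.png',np.hstack([cv2.resize(a[140:300,270:430],(400,400),interpolation=2),cv2.resize(b[170:330,290:450],(400,400),interpolation=2)]))
w=tri((347,193.5),(371,227));print('wheel',w, atz('top',347,193.5,.23),atz('side',371,227,.23))
print('crank',atz('top',356,177,.246),atz('side',384,224,.246))
print('fold',atz('top',362,175,.246),atz('side',389,224,.246))
E
```

```text
wheel (array([ 0.57625362, -0.06188881,  0.2245545 ]), np.float64(0.004696762791540347)) [ 0.57228576 -0.06087421  0.23      ] [ 0.57642217 -0.06600645  0.23      ]
crank [ 0.60276107 -0.0774174   0.246     ] [ 0.60294671 -0.08178709  0.246     ]
fold [ 0.60729204 -0.08966311  0.246     ] [ 0.61420027 -0.0864192   0.246     ]
```

View pics/v1.png

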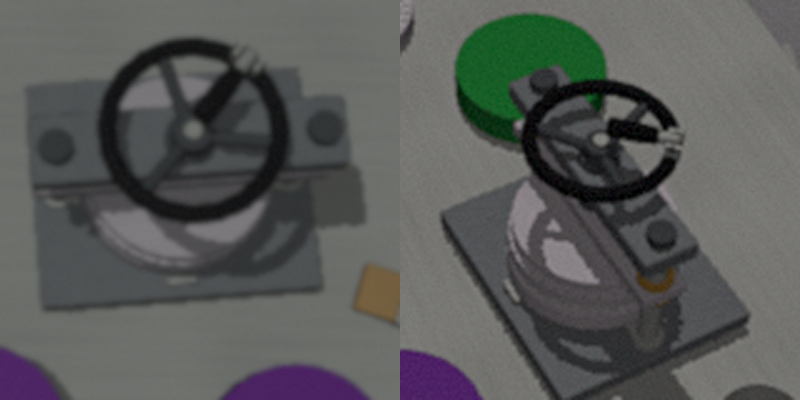

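View pics/top0.png

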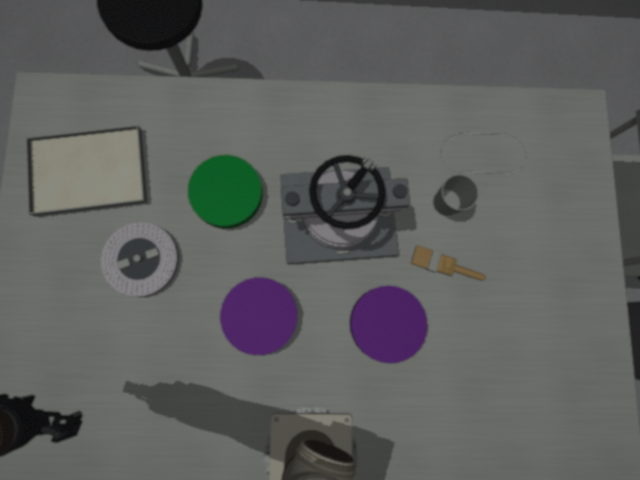

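View pics/side0.png

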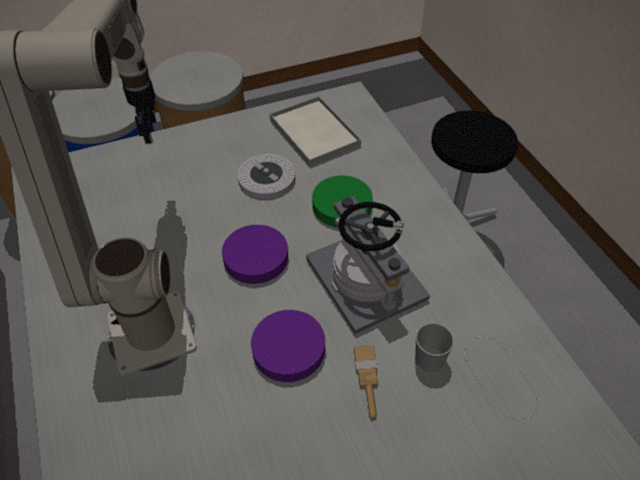

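The pictures show the handle folded, with its grip pointing from the hub out to the steel lugs at upper right. In the top view the hub is at about (347.6, 192), the lugs at about (368, 164) and the rim is black. The side view agrees. Next I'll fit the rim accurately.

```bash
python3 - <<'E'
from h import *
from scipy.optimize import least_squares
for n,c in(('top',(347.5,192)),('side',(371,227))):
    im=cv2.imread(f'pics/{n}0.png'); m=(im.max(2)<45).astype(np.uint8)
    k,l,s,ce=cv2.connectedComponentsWithStats(m)
    w=np.zeros_like(m); w[int(c[1])-40:int(c[1])+40,int(c[0])-42:int(c[0])+42]=1
    ids,ct=np.unique(l[(w>0)&(l>0)],return_counts=True); i=ids[ct.argmax()]
    print(n,s[i])
    cn=cv2.findContours((l==i).astype(np.uint8),0,1)[0]; h=cv2.convexHull(max(cn,key=len))[:,0]
    P=np.array([atz(n,u,v,.226)[:2] for u,v in h])
    r=least_squares(lambda p:np.hypot(*(P-p[:2]).T)-p[2],[.575,-.063,.08],loss='soft_l1',f_scale=.002)
    print('circle',np.round(r.x,4),np.round(np.abs(r.fun).max(),4))
print('hub',atz('top',347.6,191.6,.226),atz('side',290+200/2.5,170+138/2.5,.226))
print('lugs',atz('top',270+248/2.5,140+60/2.5,.246),atz('side',290+275/2.5,170+139/2.5,.246))
print('tip', atz('top',270+201/2.5,140+118/2.5,.246),atz('side',290+211/2.5,170+128/2.5,.246))
E
```

```text
top [ 310  156   76   73 1598]
circle [ 0.5777 -0.0611  0.0778] 0.0068
side [ 334  202   74   79 1468]
circle [ 0.5816 -0.1057  0.1144] 0.0412
hub [ 0.57751032 -0.06253748  0.226     ] [ 0.57838834 -0.05650865  0.226     ]
lugs [ 0.63104643 -0.10451553  0.246     ] [ 0.6365881  -0.10128518  0.246     ]
tip [ 0.5810377  -0.06602645  0.246     ] [ 0.58528525 -0.06456666  0.246     ]
```

```bash
cat >> h.py <<'E'
def go(T,yaz=None,base=None):
    """units for TCP target T with tool y azimuth (deg), tool down, from measured pose"""
    o=bot.get_obs(); r=R.from_quat(o['tool_rot']); p=o['eef_pos'] if base is None else np.array(base)
    d=r.inv().apply(np.array(T)-p)/.05; w=np.zeros(3)
    if yaz is not None:
        a=np.radians(yaz); y=np.array([np.cos(a),np.sin(a),0]); z=np.array([0,0,-1.])
        w=np.degrees((r.inv()*R.from_matrix(np.c_[np.cross(y,z),y,z])).as_rotvec())/5
    print('d',np.round(d,3),'w',np.round(w,2))
E
python3 - <<'E'
from h import *
go((.602,-.079,.30),53); go((.602,-.079,.241),53)
E
```

```text
d [-11.957  -7.882  -1.822] w [ 0.  -0.   3.9]
d [-11.957  -7.882  -0.642] w [ 0.  -0.   3.9]
```

{"fn": "drive_tool", "kwargs": {"rows": [{"dz": -1,"hand": 50},{"dz": -1.8,"dx": -1,"dy": -0.6,"hand": 50},{"dx": -11.96,"dy": -7.88,"dz": -1.82,"wz": 3.9,"hand": 50},{"dx": -11.96,"dy": -7.88,"dz": -1.82,"wz": 3.9,"hand": 50},{"dx": -11.96,"dy": -7.88,"dz": -1.82,"wz": 3.9,"hand": 50},{"dx": -11.96,"dy": -7.88,"dz": -1.82,"wz": 3.9,"hand": 50},{"dx": -11.96,"dy": -7.88,"dz": -1.82,"wz": 3.9,"hand": 50},{"dx": -11.96,"dy": -7.88,"dz": -1.82,"wz": 3.9,"hand": 50},{"dx": -11.96,"dy": -7.88,"dz": -1.82,"wz": 3.9,"hand": 50},{"dx": -11.96,"dy": -7.88,"dz": -1.82,"wz": 3.9,"hand": 50},{"dx": -11.96,"dy": -7.88,"dz": -1.82,"wz": 3.9,"hand": 50},{"dx": -11.96,"dy": -7.88,"dz": -1.82,"wz": 3.9,"hand": 50},{"dx": -11.96,"dy": -7.88,"dz": -1.82,"wz": 3.9,"hand": 50},{"dx": -11.96,"dy": -7.88,"dz": -1.82,"wz": 3.9,"hand": 50},{"dx": -11.96,"dy": -7.88,"dz": -1.82,"wz": 3.9,"hand": 50},{"dx": -11.96,"dy": -7.88,"dz": -1.82,"wz": 3.9,"hand": 50},{"dx": -11.96,"dy": -7.88,"dz": -1.82,"wz": 3.9,"hand": 50},{"dx": -11.96,"dy": -7.88,"dz": -1.82,"wz": 3.9,"hand": 50},{"dx": -11.96,"dy": -7.88,"dz": -1.82,"wz": 3.9,"hand": 50}]}}

```text
invalid input at $.rows[0]: expected keys dx, dy, dz, wx, wy, wz, hand
```

{"fn": "drive_tool", "kwargs": {"rows": [{"dx": 0,"dy": 0,"dz": -1,"wx": 0,"wy": 0,"wz": 0,"hand": 50},{"dx": -1,"dy": -0.6,"dz": -1.8,"wx": 0,"wy": 0,"wz": 0,"hand": 50},{"dx": -11.96,"dy": -7.88,"dz": -1.82,"wx": 0,"wy": 0,"wz": 3.9,"hand": 50},{"dx": -11.96,"dy": -7.88,"dz": -1.82,"wx": 0,"wy": 0,"wz": 3.9,"hand": 50},{"dx": -11.96,"dy": -7.88,"dz": -1.82,"wx": 0,"wy": 0,"wz": 3.9,"hand": 50},{"dx": -11.96,"dy": -7.88,"dz": -1.82,"wx": 0,"wy": 0,"wz": 3.9,"hand": 50},{"dx": -11.96,"dy": -7.88,"dz": -1.82,"wx": 0,"wy": 0,"wz": 3.9,"hand": 50},{"dx": -11.96,"dy": -7.88,"dz": -1.82,"wx": 0,"wy": 0,"wz": 3.9,"hand": 50},{"dx": -11.96,"dy": -7.88,"dz": -1.82,"wx": 0,"wy": 0,"wz": 3.9,"hand": 50},{"dx": -11.96,"dy": -7.88,"dz": -1.82,"wx": 0,"wy": 0,"wz": 3.9,"hand": 50},{"dx": -11.96,"dy": -7.88,"dz": -1.82,"wx": 0,"wy": 0,"wz": 3.9,"hand": 50},{"dx": -11.96,"dy": -7.88,"dz": -1.82,"wx": 0,"wy": 0,"wz": 3.9,"hand": 50},{"dx": -11.96,"dy": -7.88,"dz": -1.82,"wx": 0,"wy": 0,"wz": 3.9,"hand": 50},{"dx": -11.96,"dy": -7.88,"dz": -1.82,"wx": 0,"wy": 0,"wz": 3.9,"hand": 50},{"dx": -11.96,"dy": -7.88,"dz": -1.82,"wx": 0,"wy": 0,"wz": 3.9,"hand": 50},{"dx": -11.96,"dy": -7.88,"dz": -1.82,"wx": 0,"wy": 0,"wz": 3.9,"hand": 50},{"dx": -11.96,"dy": -7.88,"dz": -1.82,"wx": 0,"wy": 0,"wz": 3.9,"hand": 50},{"dx": -11.96,"dy": -7.88,"dz": -1.82,"wx": 0,"wy": 0,"wz": 3.9,"hand": 50},{"dx": -11.96,"dy": -7.88,"dz": -1.82,"wx": 0,"wy": 0,"wz": 3.9,"hand": 50}]}}

```text
clock: 2.8
eef_pos: [0.6017, -0.0781, 0.3001]
tool_rot: [0.317, 0.948, 0.0, -0.0]
ft_force: [0.5, 0.0, 0.5]
grip_width: 0.05
grasp_force: 0.0
```

```bash
python3 - <<'E'
from h import *
a=snap('top','t1');b=snap('side','s1')
v=np.hstack([cv2.resize(a[130:250,290:410],(400,400),interpolation=2),cv2.resize(b[150:270,310:430],(400,400),interpolation=2)])
cv2.imwrite('pics/v2.png',v[:,:,::-1])
print(proj('top',(.6017,-.0781,.29)),proj('side',(.6017,-.0781,.29)))
E
```

```text
[359.26104751 170.45230263] [384.17863859 210.69995968]
```

View pics/v2.png

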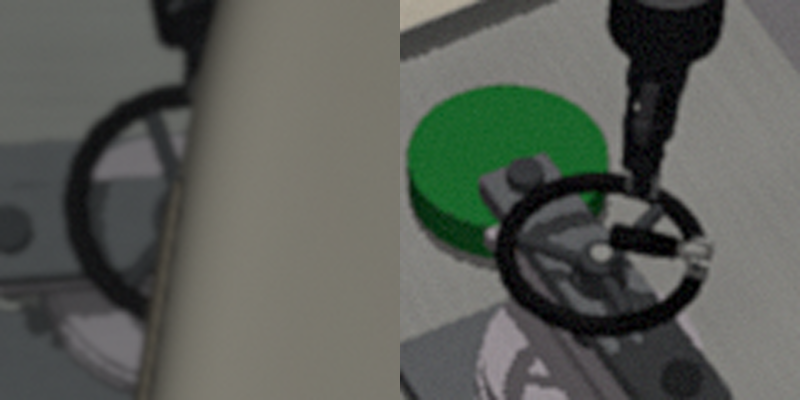

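The side view shows the open fingers directly above the grip: tips near (383, 207), grip middle near (383.5, 222). The position matches the projection, so I'll go down and close.

{"fn": "drive_tool", "kwargs": {"rows": [{"dx": 0,"dy": 0,"dz": 0.3,"wx": 0,"wy": 0,"wz": 0,"hand": 50},{"dx": 0,"dy": 0,"dz": 0.6,"wx": 0,"wy": 0,"wz": 0,"hand": 50},{"dx": 0,"dy": 0,"dz": 0.9,"wx": 0,"wy": 0,"wz": 0,"hand": 50},{"dx": 0,"dy": 0,"dz": 1.15,"wx": 0,"wy": 0,"wz": 0,"hand": 50},{"dx": 0,"dy": 0,"dz": 1.15,"wx": 0,"wy": 0,"wz": 0,"hand": 40}]}}

```text
clock: 3.4
eef_pos: [0.6006, -0.0777, 0.2411]
tool_rot: [0.317, 0.949, -0.0, -0.002]
ft_force: [0.0, -0.6, -0.1]
grip_width: 0.0402
grasp_force: 0.0
```

{"fn": "drive_tool", "kwargs": {"rows": [{"dx": 0,"dy": 0,"dz": 0,"wx": 0,"wy": 0,"wz": 0,"hand": 30},{"dx": 0,"dy": 0,"dz": 0,"wx": 0,"wy": 0,"wz": 0,"hand": 24},{"dx": 0,"dy": 0,"dz": 0,"wx": 0,"wy": 0,"wz": 0,"hand": 20},{"dx": 0,"dy": 0,"dz": 0,"wx": 0,"wy": 0,"wz": 0,"hand": 15},{"dx": 0,"dy": 0,"dz": 0,"wx": 0,"wy": 0,"wz": 0,"hand": 10},{"dx": 0,"dy": 0,"dz": 0,"wx": 0,"wy": 0,"wz": 0,"hand": 10}]}}

```text
clock: 4.0
eef_pos: [0.6022, -0.079, 0.2425]
tool_rot: [0.318, 0.948, 0.0, 0.0]
ft_force: [-0.2, -0.3, -0.6]
grip_width: 0.0102
grasp_force: 0.0
```

```bash
python3 - <<'E'
from h import *
b=snap('side','s2');a=snap('top','t2')
v=np.hstack([cv2.resize(a[130:250,290:410],(300,300),interpolation=2),cv2.resize(b[180:260,320:420],(500,400),interpolation=2)[:300*0+400][:400][50:350]])
cv2.imwrite('pics/v3.png',v[:,:,::-1])
print(proj('side',(.602,-.079,.2315)))
for t in('crank','tip','fold'): print(t,[(round(d['score'],2),np.round(d['extent']).astype(int).tolist()) for d in bot.look_for('side',t)[:3]])
E
```

```text
[382.73026025 227.28615853]
crank []
tip [(0.65, [384, 222, 19, 12]), (0.51, [368, 265, 124, 138])]
fold [(0.64, [387, 223, 28, 12])]
```

View pics/v3.png

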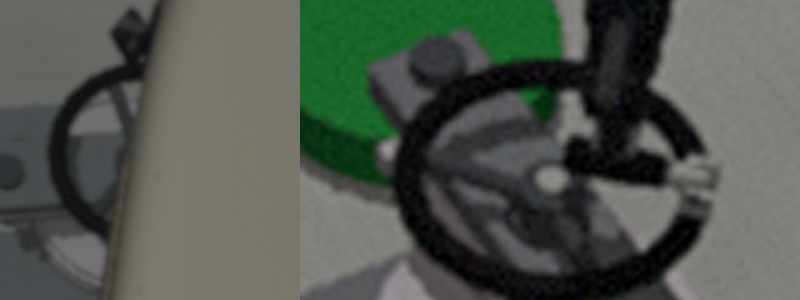

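```bash
python3 - <<'E'
from h import *
f=lambda n:cv2.resize(np.clip((cv2.imread(f'pics/{n}.png')[190:240,360:410].astype(float)/255)**.5*330,0,255).astype(np.uint8),(400,400),interpolation=cv2.INTER_CUBIC)
cv2.imwrite('pics/v4.png',np.hstack([f('s1'),f('s2')]))
for P in [(.602,-.079,.2315),(.602-.006,-.079-.008,.2315),(.602,-.079,.246),(.582,-.064,.246),(.633,-.102,.246)]: print((proj('side',P)-[360,190])*8)
E
```

```text
[181.842082   298.28926823]
[175.57437893 321.96873006]
[185.18878529 266.58672045]
[104.66601536 251.36133314]
[310.4920954  289.78119968]
```

View pics/v4.png

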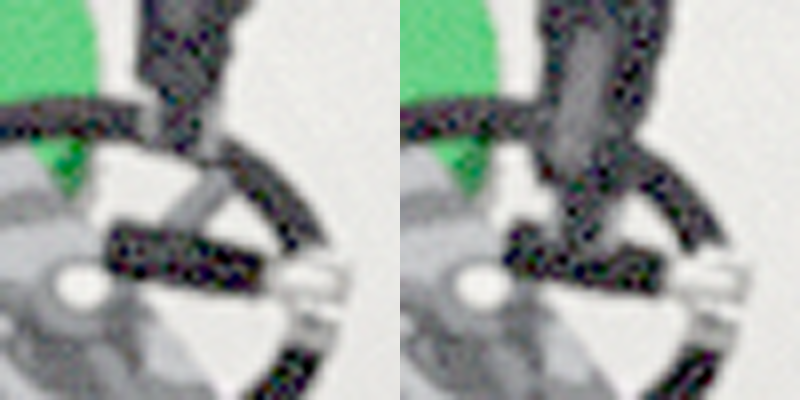

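```bash
python3 - <<'E'
from h import *
a=cv2.imread('pics/side0.png')[90:190,100:200];b=cv2.imread('pics/top0.png')[380:480,0:100]
f=lambda x:cv2.resize(np.clip((x.astype(float)/255)**.5*330,0,255).astype(np.uint8),(400,400),interpolation=cv2.INTER_CUBIC)
A,B=f(a),f(b)
t=np.array([.1505,.4768,.2089]); y=np.array([.301,.9536,0]); x=np.array([-.9536,.301,0])
for s in(-1,0,1):
    for dz,col in((-.011,(0,0,255)),(.002,(0,255,0)),(.062,(255,0,0))):
        P=t+s*.043*y+[0,0,dz]
        cv2.circle(A,tuple(np.int32((proj('side',P)-[100,90])*4)),3,col,-1);cv2.circle(B,tuple(np.int32((proj('top',P)-[0,380])*4)),3,col,-1)
cv2.imwrite('pics/v5.png',np.hstack([A,B]))
E
```

```text
(no output)
```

View pics/v5.png

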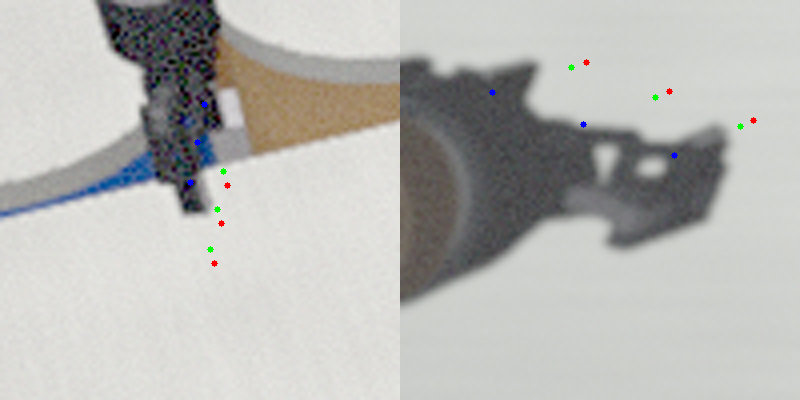

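```bash
python3 - <<'E'
from h import *
print(bot.tip_extent); o=bot.get_obs(); print(o['clock'],o['eef_pos'],o['joint_pos'],o['grip_width'],o['ft_force'])
E
```

```text
0.011
4.25 [ 0.60214132 -0.07898316  0.24233095] [-1.30416613e-01  4.53566273e-01  3.96103966e-01  1.51348684e+00
 -1.72028708e-05  5.15767275e-01] 0.010259200407301616 [ 0.83080603 -0.31248162 -0.57224869]
```

{"fn": "drive_tool", "kwargs": {"rows": [{"dx": 0,"dy": 0,"dz": -0.6,"wx": 0,"wy": 0,"wz": 0,"hand": 38},{"dx": 0,"dy": 0,"dz": -0.6,"wx": 0,"wy": 0,"wz": 0,"hand": 38},{"dx": 0,"dy": 0,"dz": -0.6,"wx": 0,"wy": 0,"wz": 0,"hand": 38},{"dx": 0,"dy": 0,"dz": -0.3,"wx": 0,"wy": 0,"wz": 0,"hand": 38},{"dx": 0,"dy": 0,"dz": 0,"wx": 0,"wy": 0,"wz": 0,"hand": 38},{"dx": 0,"dy": 0,"dz": 0.2,"wx": 0,"wy": 0,"wz": 0,"hand": 38},{"dx": 0,"dy": 0,"dz": 0.2,"wx": 0,"wy": 0,"wz": 0,"hand": 38}]}}

```text
clock: 4.95
eef_pos: [0.6007, -0.0788, 0.2298]
tool_rot: [0.318, 0.948, -0.0, -0.002]
ft_force: [-0.1, -0.5, -0.7]
grip_width: 0.038
grasp_force: 0.0
```

{"fn": "drive_tool", "kwargs": {"rows": [{"dx": 0,"dy": 0,"dz": 0.15,"wx": 0,"wy": 0,"wz": 0,"hand": 38},{"dx": 0,"dy": 0,"dz": 0.3,"wx": 0,"wy": 0,"wz": 0,"hand": 38},{"dx": 0,"dy": 0,"dz": 0.3,"wx": 0,"wy": 0,"wz": 0,"hand": 38}]}}

```text
clock: 5.25
eef_pos: [0.6016, -0.0789, 0.2162]
tool_rot: [0.317, 0.948, -0.0, -0.001]
ft_force: [0.6, 0.3, 0.7]
grip_width: 0.0383
grasp_force: 0.0
```

```bash
python3 - <<'E'
from h import *
o=bot.get_obs(); print(o['eef_pos'],o['ft_force'])
snap('side','s3')
f=lambda n:cv2.resize(np.clip((cv2.imread(f'pics/{n}.png')[190:240,360:410].astype(float)/255)**.5*330,0,255).astype(np.uint8),(400,400),interpolation=cv2.INTER_CUBIC)
cv2.imwrite('pics/v6.png',np.hstack([f('s2'),f('s3')]))
E
```

```text
[ 0.60163681 -0.07888282  0.21623722] [0.55458312 0.34981603 0.7157844 ]
```

View pics/v6.png

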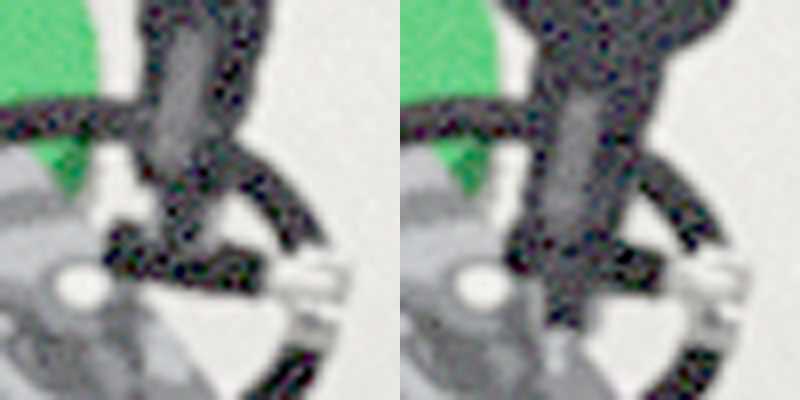

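In the right-hand crop the near finger now passes in front of the grip at about (575, 270), with its tip at about y = 325. So the fingertips really sit about 28 mm higher than stated. The grip is now between the fingers. I'll go 8 mm lower and close.

{"fn": "drive_tool", "kwargs": {"rows": [{"dx": 0,"dy": 0,"dz": 0.08,"wx": 0,"wy": 0,"wz": 0,"hand": 34},{"dx": 0,"dy": 0,"dz": 0.16,"wx": 0,"wy": 0,"wz": 0,"hand": 30},{"dx": 0,"dy": 0,"dz": 0.16,"wx": 0,"wy": 0,"wz": 0,"hand": 26},{"dx": 0,"dy": 0,"dz": 0.16,"wx": 0,"wy": 0,"wz": 0,"hand": 22},{"dx": 0,"dy": 0,"dz": 0.16,"wx": 0,"wy": 0,"wz": 0,"hand": 18},{"dx": 0,"dy": 0,"dz": 0.16,"wx": 0,"wy": 0,"wz": 0,"hand": 12},{"dx": 0,"dy": 0,"dz": 0.16,"wx": 0,"wy": 0,"wz": 0,"hand": 12}]}}

```text
clock: 6.0
eef_pos: [0.6022, -0.0788, 0.2096]
tool_rot: [0.317, 0.948, 0.0, 0.0]
ft_force: [-0.7, 0.4, 0.6]
grip_width: 0.018
grasp_force: 58.5
```

{"fn": "drive_tool", "kwargs": {"rows": [{"dx": -0.01,"dy": 0,"dz": -0.13,"wx": 0,"wy": 0,"wz": 0,"hand": 12},{"dx": -0.04,"dy": 0,"dz": -0.26,"wx": 0,"wy": 0,"wz": 0,"hand": 12},{"dx": -0.09,"dy": 0,"dz": -0.38,"wx": 0,"wy": 0,"wz": 0,"hand": 12},{"dx": -0.16,"dy": 0,"dz": -0.49,"wx": 0,"wy": 0,"wz": 0,"hand": 12},{"dx": -0.25,"dy": 0,"dz": -0.59,"wx": 0,"wy": 0,"wz": 0,"hand": 12}]}}

```text
clock: 6.5
eef_pos: [0.6109, -0.0857, 0.2368]
tool_rot: [0.317, 0.948, 0.0, -0.003]
ft_force: [4.2, 3.6, -18.0]
grip_width: 0.0179
grasp_force: 59.0
```

{"fn": "drive_tool", "kwargs": {"rows": [{"dx": -0.1,"dy": 0,"dz": -0.09,"wx": 0,"wy": 0,"wz": 0,"hand": 12},{"dx": -0.21,"dy": 0,"dz": -0.16,"wx": 0,"wy": 0,"wz": 0,"hand": 12},{"dx": -0.33,"dy": 0,"dz": -0.21,"wx": 0,"wy": 0,"wz": 0,"hand": 12},{"dx": -0.46,"dy": 0,"dz": -0.24,"wx": 0,"wy": 0,"wz": 0,"hand": 12},{"dx": -0.59,"dy": 0,"dz": -0.25,"wx": 0,"wy": 0,"wz": 0,"hand": 12},{"dx": -0.59,"dy": 0,"dz": -0.25,"wx": 0,"wy": 0,"wz": 0,"hand": 12}]}}

```text
clock: 7.1
eef_pos: [0.6366, -0.1056, 0.2529]
tool_rot: [0.318, 0.948, -0.001, 0.001]
ft_force: [4.1, -1.4, -6.6]
grip_width: 0.0124
grasp_force: 18.7
```

```bash
python3 - <<'E'
from h import *
snap('side','s4')
f=lambda n:cv2.resize(np.clip((cv2.imread(f'pics/{n}.png')[170:250,340:420].astype(float)/255)**.5*330,0,255).astype(np.uint8),(480,480),interpolation=cv2.INTER_CUBIC)
cv2.imwrite('pics/v7.png',f('s4'))
o=bot.get_obs(); print(o['eef_pos'],o['ft_force'],o['ft_torque'])
E
```

```text
[ 0.63810826 -0.1064198   0.25461365] [ 1.81722488 -0.98732121 -0.28220579] [-0.31460612 -0.30728752  0.04075733]
```

View pics/v7.png

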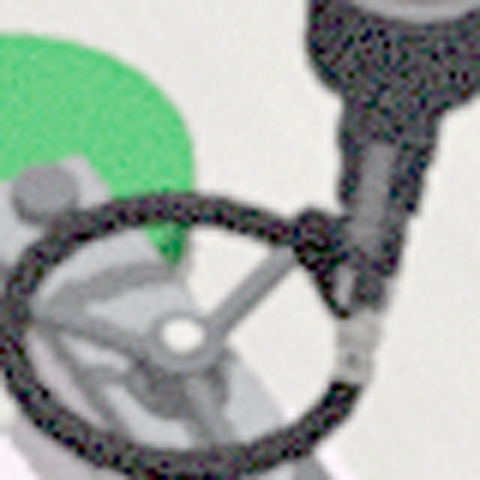

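The picture shows the handle about 70° up, with its tip near (305, 225) and the lugs near (355, 340). The pads slid off its outer side. I'll open, move back inward, grip it upright and push it to the stop.

{"fn": "drive_tool", "kwargs": {"rows": [{"dx": 0,"dy": 0,"dz": 0,"wx": 0,"wy": 0,"wz": 0,"hand": 44},{"dx": 0,"dy": 0,"dz": 0,"wx": 0,"wy": 0,"wz": 0,"hand": 44},{"dx": 0,"dy": 0,"dz": 0,"wx": 0,"wy": 0,"wz": 0,"hand": 44},{"dx": 0.12,"dy": 0,"dz": 0.0,"wx": 0,"wy": 0,"wz": 0,"hand": 44},{"dx": 0.24,"dy": 0,"dz": 0.1,"wx": 0,"wy": 0,"wz": 0,"hand": 44},{"dx": 0.36,"dy": 0,"dz": 0.18,"wx": 0,"wy": 0,"wz": 0,"hand": 44},{"dx": 0.36,"dy": 0,"dz": 0.18,"wx": 0,"wy": 0,"wz": 0,"hand": 30},{"dx": 0.36,"dy": 0,"dz": 0.18,"wx": 0,"wy": 0,"wz": 0,"hand": 15},{"dx": 0.36,"dy": 0,"dz": 0.18,"wx": 0,"wy": 0,"wz": 0,"hand": 12},{"dx": 0.36,"dy": 0,"dz": 0.18,"wx": 0,"wy": 0,"wz": 0,"hand": 12}]}}

```text
clock: 8.15
eef_pos: [0.6208, -0.0934, 0.2427]
tool_rot: [0.318, 0.948, -0.0, -0.0]
ft_force: [-3.6, 1.3, 1.2]
grip_width: 0.0188
grasp_force: 58.6
```

{"fn": "drive_tool", "kwargs": {"rows": [{"dx": -0.08,"dy": 0,"dz": -0.03,"wx": 0,"wy": 0,"wz": 0,"hand": 12},{"dx": -0.16,"dy": 0,"dz": -0.05,"wx": 0,"wy": 0,"wz": 0,"hand": 12},{"dx": -0.24,"dy": 0,"dz": -0.06,"wx": 0,"wy": 0,"wz": 0,"hand": 12},{"dx": -0.31,"dy": 0,"dz": -0.07,"wx": 0,"wy": 0,"wz": 0,"hand": 12},{"dx": -0.36,"dy": 0,"dz": -0.07,"wx": 0,"wy": 0,"wz": 0,"hand": 12},{"dx": -0.36,"dy": 0,"dz": -0.07,"wx": 0,"wy": 0,"wz": 0,"hand": 12}]}}

```text
clock: 8.75
eef_pos: [0.6307, -0.1011, 0.2451]
tool_rot: [0.317, 0.948, 0.001, -0.006]
ft_force: [-13.2, 7.7, 4.4]
grip_width: 0.0184
grasp_force: 58.3
```

{"fn": "drive_tool", "kwargs": {"rows": [{"dx": -0.1,"dy": 0,"dz": 0,"wx": 0,"wy": 0,"wz": 0,"hand": 12},{"dx": -0.1,"dy": 0,"dz": 0,"wx": 0,"wy": 0,"wz": 0,"hand": 12},{"dx": -0.1,"dy": 0,"dz": 0,"wx": 0,"wy": 0,"wz": 0,"hand": 12}]}}

```text
clock: 9.05
eef_pos: [0.6353, -0.1046, 0.2453]
tool_rot: [0.317, 0.948, 0.001, -0.006]
ft_force: [-13.1, 6.9, 4.1]
grip_width: 0.0185
grasp_force: 58.4
```

{"fn": "drive_tool", "kwargs": {"rows": [{"dx": -0.06,"dy": 0,"dz": 0,"wx": 0,"wy": 0,"wz": 0,"hand": 12},{"dx": -0.12,"dy": 0,"dz": 0,"wx": 0,"wy": 0,"wz": 0,"hand": 12},{"dx": -0.12,"dy": 0,"dz": 0,"wx": 0,"wy": 0,"wz": 0,"hand": 12}]}}

```text
clock: 9.35
eef_pos: [0.639, -0.1074, 0.2449]
tool_rot: [0.317, 0.948, 0.001, -0.007]
ft_force: [-15.2, 8.6, 5.2]
grip_width: 0.0187
grasp_force: 58.8
```

```bash
python3 - <<'E'
from h import *
snap('side','s5'); o=bot.get_obs(); print(o['eef_pos'],o['ft_force'],o['ft_torque'])
for t in('crank','tip','fold','pivot'): print(t,[(round(d['score'],2),np.round(d['extent']).astype(int).tolist()) for d in bot.look_for('side',t)[:3]])
E
```

```text
[ 0.63901476 -0.10734665  0.24490821] [-15.82608077   8.17677905   4.33373867] [1.89515493 3.58157329 0.01753914]
crank [(0.41, [371, 229, 64, 53])]
tip [(0.28, [368, 264, 126, 139])]
fold []
pivot [(0.72, [372, 228, 70, 50])]
```

{"fn": "drive_tool", "kwargs": {"rows": [{"dx": 0,"dy": 0,"dz": 0,"wx": 0,"wy": 0,"wz": 0,"hand": 50},{"dx": 0,"dy": 0,"dz": 0,"wx": 0,"wy": 0,"wz": 0,"hand": 50},{"dx": 0.05,"dy": 0,"dz": -0.6,"wx": 0,"wy": 0,"wz": 0,"hand": 50},{"dx": 0.1,"dy": 0,"dz": -1.4,"wx": 0,"wy": 0,"wz": -1.7,"hand": 50},{"dx": 0.1,"dy": 0,"dz": -1.6,"wx": 0,"wy": 0,"wz": -3.4,"hand": 50},{"dx": 0.1,"dy": 0,"dz": -1.6,"wx": 0,"wy": 0,"wz": -5.1,"hand": 50},{"dx": 0.1,"dy": 0,"dz": -1.6,"wx": 0,"wy": 0,"wz": -6.8,"hand": 50},{"dx": 0.1,"dy": 0,"dz": -1.6,"wx": 0,"wy": 0,"wz": -8.5,"hand": 50},{"dx": 0.1,"dy": 0,"dz": -1.6,"wx": 0,"wy": 0,"wz": -10.2,"hand": 50},{"dx": 0.1,"dy": 0,"dz": -1.6,"wx": 0,"wy": 0,"wz": -11.9,"hand": 50},{"dx": 0.1,"dy": 0,"dz": -1.6,"wx": 0,"wy": 0,"wz": -13.6,"hand": 50},{"dx": 0.1,"dy": 0,"dz": -1.6,"wx": 0,"wy": 0,"wz": -15.3,"hand": 50},{"dx": 0.1,"dy": 0,"dz": -1.6,"wx": 0,"wy": 0,"wz": -17,"hand": 50},{"dx": 0.1,"dy": 0,"dz": -1.6,"wx": 0,"wy": 0,"wz": -18,"hand": 50},{"dx": 0.1,"dy": 0,"dz": -1.6,"wx": 0,"wy": 0,"wz": -18,"hand": 50}]}}

```text
clock: 11.1
eef_pos: [0.6414, -0.1083, 0.326]
tool_rot: [-0.446, 0.895, -0.001, 0.001]
ft_force: [-0.5, 0.0, -0.1]
grip_width: 0.0501
grasp_force: 0.0
```

```bash
python3 - <<'E'
from h import *
b=snap('side','s6'); a=snap('top','t6'); o=bot.get_obs(); print(o['clock'],o['eef_pos'],o['tool_rot'],o['joint_pos'][5],o['ft_force'])
for c in('side','top'):
  for t in('crank','tip','fold'): print(c,t,[(round(d['score'],2),np.round(d['extent'],1).tolist()) for d in bot.look_for(c,t)[:2]])
print('expected up: mid',proj('side',(.635,-.104,.288)),'tip',proj('side',(.635,-.104,.313)),'piv',proj('side',(.635,-.104,.246)))
f=lambda n:cv2.resize(np.clip((cv2.imread(f'pics/{n}.png')[170:250,340:420].astype(float)/255)**.5*330,0,255).astype(np.uint8),(480,480),interpolation=cv2.INTER_CUBIC)
cv2.imwrite('pics/v8.png',f('s6'))
E
```

```text
11.2 [ 0.6410643  -0.10818011  0.32595245] [-4.45053457e-01  8.95503824e-01 -3.65187708e-04  4.32781879e-04] -1.0896027723926425 [ 0.14161607  0.17356003 -0.68656731]
side crank [(0.67, [402.0, 214.8, 6.3, 21.2])]
side tip [(0.42, [401.1, 214.1, 4.9, 17.9])]
side fold [(0.46, [403.0, 218.0, 6.7, 24.2])]
top crank []
top tip []
top fold []
expected up: mid [401.55775921 214.74817201] tip [402.56642382 207.4612116 ] piv [399.92312178 226.557388  ]
```

The handle is fully up: the detector puts the grip middle at (402, 215), and an upright handle would be at (401.6, 214.7). Next I finish the half turn and grip it with the pad faces tangential.

{"fn": "drive_tool", "kwargs": {"rows": [{"dx": 0,"dy": 0.05,"dz": 0,"wx": 0,"wy": 0,"wz": -1.7,"hand": 50},{"dx": 0,"dy": 0.1,"dz": 0,"wx": 0,"wy": 0,"wz": -3.4,"hand": 50},{"dx": 0,"dy": 0.136,"dz": 0,"wx": 0,"wy": 0,"wz": -5.1,"hand": 50},{"dx": 0,"dy": 0.136,"dz": 0,"wx": 0,"wy": 0,"wz": -6.8,"hand": 50},{"dx": 0,"dy": 0.136,"dz": 0,"wx": 0,"wy": 0,"wz": -8.5,"hand": 50},{"dx": 0,"dy": 0.136,"dz": 0,"wx": 0,"wy": 0,"wz": -10.2,"hand": 50},{"dx": 0,"dy": 0.136,"dz": 0,"wx": 0,"wy": 0,"wz": -11.9,"hand": 50},{"dx": 0,"dy": 0.136,"dz": 0,"wx": 0,"wy": 0,"wz": -13.6,"hand": 50},{"dx": 0,"dy": 0.136,"dz": 0,"wx": 0,"wy": 0,"wz": -15.3,"hand": 50},{"dx": 0,"dy": 0.136,"dz": 0.3,"wx": 0,"wy": 0,"wz": -17,"hand": 50},{"dx": 0,"dy": 0.136,"dz": 0.9,"wx": 0,"wy": 0,"wz": -18,"hand": 50},{"dx": 0,"dy": 0.136,"dz": 1.4,"wx": 0,"wy": 0,"wz": -18,"hand": 46},{"dx": 0,"dy": 0.136,"dz": 1.64,"wx": 0,"wy": 0,"wz": -18,"hand": 36},{"dx": 0,"dy": 0.136,"dz": 1.64,"wx": 0,"wy": 0,"wz": -18,"hand": 26},{"dx": 0,"dy": 0.136,"dz": 1.64,"wx": 0,"wy": 0,"wz": -18,"hand": 18},{"dx": 0,"dy": 0.136,"dz": 1.64,"wx": 0,"wy": 0,"wz": -18,"hand": 12},{"dx": 0,"dy": 0.136,"dz": 1.64,"wx": 0,"wy": 0,"wz": -18,"hand": 12}]}}

```text
clock: 13.2
eef_pos: [0.6344, -0.1038, 0.2434]
tool_rot: [0.948, -0.318, -0.001, 0.0]
ft_force: [-1.7, -0.7, -6.8]
grip_width: 0.0185
grasp_force: 58.7
```

```bash
cat >> h.py <<'E'
HUB=np.array([.578,-.061])
def st():
    o=bot.get_obs(); p=o['eef_pos']; v=p[:2]-HUB; a=np.arctan2(v[1],v[0]); f=o['ft_force']
    r=R.from_quat(o['tool_rot']).as_matrix()
    print('t',round(o['clock'],2),'p',p.round(4),'r',round(np.hypot(*v),4),'az',round(np.degrees(a),1),'yaz',round(np.degrees(np.arctan2(r[1,1],r[0,1])),1),'j6',round(np.degrees(o['joint_pos'][5]),1),
     'Ftan(+resist cw)',round(-f[0]*np.sin(a)+f[1]*np.cos(a),2),'Frad',round(f[0]*np.cos(a)+f[1]*np.sin(a),2),'Fz',round(f[2],2),'w',round(o['grip_width'],4))
E
python3 -c "
from h import *
st(); print(bot.get_obs()['joint_pos'])"
```

```text
t 13.2 p [ 0.6344 -0.1038  0.2434] r 0.0708 az -37.2 yaz -127.0 j6 -152.3 Ftan(+resist cw) -1.6 Frad -0.89 Fz -6.81 w 0.0185
[-1.62061033e-01  5.36977126e-01  5.32160597e-01  1.56827545e+00
 -2.11180977e-04 -2.65735286e+00]
```

{"fn": "drive_tool", "kwargs": {"rows": [{"dx": -0.001,"dy": 0.05,"dz": 0,"wx": 0,"wy": 0,"wz": 0.4,"hand": 12},{"dx": -0.004,"dy": 0.1,"dz": 0,"wx": 0,"wy": 0,"wz": 0.8,"hand": 12},{"dx": -0.008,"dy": 0.15,"dz": 0,"wx": 0,"wy": 0,"wz": 1.2,"hand": 12},{"dx": -0.014,"dy": 0.2,"dz": 0,"wx": 0,"wy": 0,"wz": 1.6,"hand": 12},{"dx": -0.022,"dy": 0.25,"dz": 0,"wx": 0,"wy": 0,"wz": 2,"hand": 12},{"dx": -0.032,"dy": 0.3,"dz": 0,"wx": 0,"wy": 0,"wz": 2.4,"hand": 12}]}}

```text
clock: 13.8
eef_pos: [0.6268, -0.1121, 0.2434]
tool_rot: [0.91, -0.415, 0.0, -0.003]
ft_force: [4.7, 5.5, -9.3]
grip_width: 0.0187
grasp_force: 58.8
```

```bash
python3 -c "
from h import *
st()"
```

```text
t 13.8 p [ 0.6268 -0.1121  0.2434] r 0.0707 az -46.4 yaz -139.0 j6 -141.3 Ftan(+resist cw) 7.19 Frad -0.79 Fz -9.35 w 0.0187
```

{"fn": "drive_tool", "kwargs": {"rows": [{"dx": -0.001,"dy": 0.05,"dz": 0,"wx": 0,"wy": 0,"wz": 0.4,"hand": 12},{"dx": -0.004,"dy": 0.1,"dz": 0,"wx": 0,"wy": 0,"wz": 0.8,"hand": 12},{"dx": -0.008,"dy": 0.15,"dz": 0,"wx": 0,"wy": 0,"wz": 1.2,"hand": 12},{"dx": -0.014,"dy": 0.2,"dz": 0,"wx": 0,"wy": 0,"wz": 1.6,"hand": 12},{"dx": -0.022,"dy": 0.25,"dz": 0,"wx": 0,"wy": 0,"wz": 2,"hand": 12},{"dx": -0.032,"dy": 0.3,"dz": 0,"wx": 0,"wy": 0,"wz": 2.4,"hand": 12}]}}

```text
clock: 14.4
eef_pos: [0.6147, -0.1212, 0.2434]
tool_rot: [0.862, -0.507, 0.001, -0.003]
ft_force: [5.2, 4.3, -9.3]
grip_width: 0.0188
grasp_force: 58.8
```

```bash
python3 -c "
from h import *
st()"
```

```text
t 14.4 p [ 0.6147 -0.1212  0.2434] r 0.0705 az -58.6 yaz -151.0 j6 -130.3 Ftan(+resist cw) 6.66 Frad -1.01 Fz -9.35 w 0.0188
```

{"fn": "drive_tool", "kwargs": {"rows": [{"dx": -0.014,"dy": 0.2,"dz": 0,"wx": 0,"wy": 0,"wz": 1.6,"hand": 12},{"dx": -0.056,"dy": 0.397,"dz": 0,"wx": 0,"wy": 0,"wz": 3.2,"hand": 12},{"dx": -0.124,"dy": 0.586,"dz": 0,"wx": 0,"wy": 0,"wz": 4.8,"hand": 12},{"dx": -0.219,"dy": 0.763,"dz": 0,"wx": 0,"wy": 0,"wz": 6.4,"hand": 12},{"dx": -0.337,"dy": 0.926,"dz": 0,"wx": 0,"wy": 0,"wz": 8,"hand": 12},{"dx": -0.476,"dy": 1.07,"dz": 0,"wx": 0,"wy": 0,"wz": 9.6,"hand": 12},{"dx": -0.635,"dy": 1.194,"dz": 0,"wx": 0,"wy": 0,"wz": 11.2,"hand": 12},{"dx": -0.809,"dy": 1.294,"dz": 0,"wx": 0,"wy": 0,"wz": 12.8,"hand": 12},{"dx": -0.995,"dy": 1.37,"dz": 0,"wx": 0,"wy": 0,"wz": 14.4,"hand": 12},{"dx": -1.19,"dy": 1.418,"dz": 0,"wx": 0,"wy": 0,"wz": 16,"hand": 12},{"dx": -1.39,"dy": 1.439,"dz": 0,"wx": 0,"wy": 0,"wz": 17.6,"hand": 12},{"dx": -1.591,"dy": 1.432,"dz": 0,"wx": 0,"wy": 0,"wz": 19.2,"hand": 12},{"dx": -1.788,"dy": 1.397,"dz": 0,"wx": 0,"wy": 0,"wz": 20.8,"hand": 12},{"dx": -1.979,"dy": 1.335,"dz": 0,"wx": 0,"wy": 0,"wz": 22.4,"hand": 12},{"dx": -2.026,"dy": 1.316,"dz": 0,"wx": 0,"wy": 0,"wz": 22.8,"hand": 12},{"dx": -2.071,"dy": 1.294,"dz": 0,"wx": 0,"wy": 0,"wz": 23.2,"hand": 12},{"dx": -2.116,"dy": 1.271,"dz": 0,"wx": 0,"wy": 0,"wz": 23.6,"hand": 12},{"dx": -2.16,"dy": 1.247,"dz": 0,"wx": 0,"wy": 0,"wz": 24,"hand": 12},{"dx": -2.203,"dy": 1.221,"dz": 0,"wx": 0,"wy": 0,"wz": 24.4,"hand": 12},{"dx": -2.245,"dy": 1.194,"dz": 0,"wx": 0,"wy": 0,"wz": 24.8,"hand": 12}]}}

```text
clock: 16.4
eef_pos: [0.5078, -0.0566, 0.2434]
tool_rot: [0.045, 0.999, -0.003, 0.002]
ft_force: [5.2, -8.0, -14.0]
grip_width: 0.0185
grasp_force: 59.4
```

```bash
python3 -c "
from h import *
st()"
```

```text
t 16.4 p [ 0.5078 -0.0566  0.2434] r 0.0704 az 176.4 yaz 84.8 j6 -1.0 Ftan(+resist cw) 7.64 Frad -5.71 Fz -13.96 w 0.0185
```

{"fn": "drive_tool", "kwargs": {"rows": [{"dx": -0.028,"dy": 0.148,"dz": 0.02,"wx": 0,"wy": 0,"wz": 1.2,"hand": 12},{"dx": -0.051,"dy": 0.295,"dz": 0.04,"wx": 0,"wy": 0,"wz": 2.4,"hand": 12},{"dx": -0.09,"dy": 0.439,"dz": 0.04,"wx": 0,"wy": 0,"wz": 3.6,"hand": 12},{"dx": -0.143,"dy": 0.578,"dz": 0.04,"wx": 0,"wy": 0,"wz": 4.8,"hand": 12},{"dx": -0.21,"dy": 0.71,"dz": 0.04,"wx": 0,"wy": 0,"wz": 6,"hand": 12},{"dx": -0.291,"dy": 0.835,"dz": 0.04,"wx": 0,"wy": 0,"wz": 7.2,"hand": 12},{"dx": -0.385,"dy": 0.95,"dz": 0.04,"wx": 0,"wy": 0,"wz": 8.4,"hand": 12},{"dx": -0.49,"dy": 1.055,"dz": 0.04,"wx": 0,"wy": 0,"wz": 9.6,"hand": 12},{"dx": -0.605,"dy": 1.149,"dz": 0.04,"wx": 0,"wy": 0,"wz": 10.8,"hand": 12},{"dx": -0.646,"dy": 1.177,"dz": 0.04,"wx": 0,"wy": 0,"wz": 11.2,"hand": 12},{"dx": -0.688,"dy": 1.204,"dz": 0.04,"wx": 0,"wy": 0,"wz": 11.6,"hand": 12},{"dx": -0.73,"dy": 1.23,"dz": 0.04,"wx": 0,"wy": 0,"wz": 12,"hand": 12},{"dx": -0.773,"dy": 1.254,"dz": 0.04,"wx": 0,"wy": 0,"wz": 12.4,"hand": 12},{"dx": -0.818,"dy": 1.276,"dz": 0.04,"wx": 0,"wy": 0,"wz": 12.8,"hand": 12}]}}

```text
clock: 17.8
eef_pos: [0.5504, 0.0045, 0.2432]
tool_rot: [0.568, 0.823, -0.002, -0.0]
ft_force: [-7.4, -2.9, 0.9]
grip_width: 0.0188
grasp_force: 60.9
```

```bash
python3 -c "
from h import *
st()"
```

```text
t 17.8 p [0.5504 0.0045 0.2432] r 0.0711 az 112.9 yaz 20.8 j6 69.7 Ftan(+resist cw) 7.97 Frad 0.25 Fz 0.85 w 0.0188
```

{"fn": "drive_tool", "kwargs": {"rows": [{"dx": -0.001,"dy": 0.05,"dz": 0,"wx": 0,"wy": 0,"wz": 0.4,"hand": 12},{"dx": -0.004,"dy": 0.1,"dz": 0,"wx": 0,"wy": 0,"wz": 0.8,"hand": 12},{"dx": -0.008,"dy": 0.15,"dz": 0,"wx": 0,"wy": 0,"wz": 1.2,"hand": 12},{"dx": -0.014,"dy": 0.2,"dz": 0,"wx": 0,"wy": 0,"wz": 1.6,"hand": 12},{"dx": -0.022,"dy": 0.25,"dz": 0,"wx": 0,"wy": 0,"wz": 2,"hand": 12},{"dx": -0.032,"dy": 0.3,"dz": 0,"wx": 0,"wy": 0,"wz": 2.4,"hand": 12}]}}

```text
clock: 18.4
eef_pos: [0.5647, 0.009, 0.2432]
tool_rot: [0.65, 0.76, -0.001, -0.001]
ft_force: [-7.7, -1.7, 1.0]
grip_width: 0.0186
grasp_force: 61.0
```

```bash
python3 -c "
from h import *
st()"
```

```text
t 18.4 p [0.5647 0.009  0.2432] r 0.0712 az 100.8 yaz 8.9 j6 82.1 Ftan(+resist cw) 7.83 Frad -0.2 Fz 1.0 w 0.0186
```

{"fn": "drive_tool", "kwargs": {"rows": [{"dx": -0.001,"dy": 0.05,"dz": 0,"wx": 0,"wy": 0,"wz": 0.4,"hand": 12},{"dx": -0.004,"dy": 0.1,"dz": 0,"wx": 0,"wy": 0,"wz": 0.8,"hand": 12},{"dx": -0.008,"dy": 0.15,"dz": 0,"wx": 0,"wy": 0,"wz": 1.2,"hand": 12},{"dx": -0.014,"dy": 0.2,"dz": 0,"wx": 0,"wy": 0,"wz": 1.6,"hand": 12},{"dx": -0.022,"dy": 0.25,"dz": 0,"wx": 0,"wy": 0,"wz": 2,"hand": 12},{"dx": -0.032,"dy": 0.3,"dz": 0,"wx": 0,"wy": 0,"wz": 2.4,"hand": 12}]}}

```text
clock: 19.0
eef_pos: [0.5796, 0.0104, 0.2432]
tool_rot: [0.726, 0.688, -0.001, -0.001]
ft_force: [-7.9, -1.0, 1.4]
grip_width: 0.0185
grasp_force: 61.0
```

```bash
python3 -c "
from h import *
st()"
```

```text
t 19.0 p [0.5796 0.0104 0.2432] r 0.0714 az 88.7 yaz -3.1 j6 94.1 Ftan(+resist cw) 7.9 Frad -1.19 Fz 1.45 w 0.0185
```

{"fn": "drive_tool", "kwargs": {"rows": [{"dx": -0.001,"dy": 0.05,"dz": 0,"wx": 0,"wy": 0,"wz": 0.4,"hand": 12},{"dx": -0.004,"dy": 0.1,"dz": 0,"wx": 0,"wy": 0,"wz": 0.8,"hand": 12},{"dx": -0.008,"dy": 0.15,"dz": 0,"wx": 0,"wy": 0,"wz": 1.2,"hand": 12},{"dx": -0.014,"dy": 0.2,"dz": 0,"wx": 0,"wy": 0,"wz": 1.6,"hand": 12},{"dx": -0.022,"dy": 0.25,"dz": 0,"wx": 0,"wy": 0,"wz": 2,"hand": 12},{"dx": -0.032,"dy": 0.3,"dz": 0,"wx": 0,"wy": 0,"wz": 2.4,"hand": 12}]}}

```text
clock: 19.6
eef_pos: [0.5945, 0.0085, 0.2432]
tool_rot: [0.794, 0.608, -0.001, -0.001]
ft_force: [-9.0, 0.3, 0.6]
grip_width: 0.0187
grasp_force: 61.0
```

```bash
python3 -c "
from h import *
st()"
```

```text
t 19.6 p [0.5945 0.0085 0.2432] r 0.0715 az 76.6 yaz -15.1 j6 105.9 Ftan(+resist cw) 8.84 Frad -1.8 Fz 0.65 w 0.0187
```

{"fn": "drive_tool", "kwargs": {"rows": [{"dx": -0.001,"dy": 0.05,"dz": 0,"wx": 0,"wy": 0,"wz": 0.4,"hand": 12},{"dx": -0.004,"dy": 0.1,"dz": 0,"wx": 0,"wy": 0,"wz": 0.8,"hand": 12},{"dx": -0.008,"dy": 0.15,"dz": 0,"wx": 0,"wy": 0,"wz": 1.2,"hand": 12}]}}

```text
clock: 19.9
eef_pos: [0.6017, 0.0065, 0.2432]
tool_rot: [0.824, 0.566, -0.001, -0.001]
ft_force: [-8.3, 1.7, 0.4]
grip_width: 0.0184
grasp_force: 61.0
```

```bash
python3 -c "
from h import *
st()"
```

```text
t 19.9 p [0.6017 0.0065 0.2432] r 0.0715 az 70.7 yaz -21.1 j6 111.6 Ftan(+resist cw) 8.38 Frad -1.12 Fz 0.43 w 0.0184
```

{"fn": "drive_tool", "kwargs": {"rows": [{"dx": -0.001,"dy": 0.05,"dz": 0,"wx": 0,"wy": 0,"wz": 0.4,"hand": 12},{"dx": -0.004,"dy": 0.1,"dz": 0,"wx": 0,"wy": 0,"wz": 0.8,"hand": 12},{"dx": -0.008,"dy": 0.15,"dz": 0,"wx": 0,"wy": 0,"wz": 1.2,"hand": 12},{"dx": -0.014,"dy": 0.2,"dz": 0,"wx": 0,"wy": 0,"wz": 1.6,"hand": 12},{"dx": -0.022,"dy": 0.25,"dz": 0,"wx": 0,"wy": 0,"wz": 2,"hand": 12}]}}

```text
clock: 20.4
eef_pos: [0.613, 0.0014, 0.2432]
tool_rot: [0.871, 0.492, -0.001, -0.002]
ft_force: [-8.7, 2.7, 0.4]
grip_width: 0.0184
grasp_force: 61.0
```

```bash
python3 -c "
from h import *
st()"
```

```text
t 20.4 p [0.613  0.0014 0.2432] r 0.0716 az 60.7 yaz -31.1 j6 121.1 Ftan(+resist cw) 8.9 Frad -1.87 Fz 0.44 w 0.0184
```

{"fn": "drive_tool", "kwargs": {"rows": [{"dx": -0.001,"dy": 0.05,"dz": 0,"wx": 0,"wy": 0,"wz": 0.4,"hand": 12},{"dx": -0.004,"dy": 0.1,"dz": 0,"wx": 0,"wy": 0,"wz": 0.8,"hand": 12},{"dx": -0.008,"dy": 0.15,"dz": 0,"wx": 0,"wy": 0,"wz": 1.2,"hand": 12},{"dx": -0.014,"dy": 0.2,"dz": 0,"wx": 0,"wy": 0,"wz": 1.6,"hand": 12},{"dx": -0.022,"dy": 0.25,"dz": 0,"wx": 0,"wy": 0,"wz": 2,"hand": 12}]}}

```text
clock: 20.9
eef_pos: [0.6233, -0.0056, 0.2433]
tool_rot: [0.91, 0.414, -0.001, -0.002]
ft_force: [-8.1, 3.9, 0.3]
grip_width: 0.0186
grasp_force: 61.0
```

```bash
python3 -c "
from h import *
st()"
```

```text
t 20.9 p [ 0.6233 -0.0056  0.2433] r 0.0716 az 50.8 yaz -41.0 j6 130.4 Ftan(+resist cw) 8.75 Frad -2.15 Fz 0.29 w 0.0186
```

{"fn": "drive_tool", "kwargs": {"rows": [{"dx": -0.001,"dy": 0.05,"dz": 0,"wx": 0,"wy": 0,"wz": 0.4,"hand": 12},{"dx": -0.004,"dy": 0.1,"dz": 0,"wx": 0,"wy": 0,"wz": 0.8,"hand": 12},{"dx": -0.008,"dy": 0.15,"dz": 0,"wx": 0,"wy": 0,"wz": 1.2,"hand": 12},{"dx": -0.014,"dy": 0.2,"dz": 0,"wx": 0,"wy": 0,"wz": 1.6,"hand": 12},{"dx": -0.022,"dy": 0.25,"dz": 0,"wx": 0,"wy": 0,"wz": 2,"hand": 12},{"dx": -0.032,"dy": 0.3,"dz": 0,"wx": 0,"wy": 0,"wz": 2.4,"hand": 12}]}}

```text
clock: 21.5
eef_pos: [0.6337, -0.0161, 0.2433]
tool_rot: [0.948, 0.317, -0.001, -0.002]
ft_force: [-7.6, 5.1, 0.4]
grip_width: 0.0184
grasp_force: 60.9
```

```bash
python3 -c "
from h import *
st()"
```

```text
t 21.5 p [ 0.6337 -0.0161  0.2433] r 0.0716 az 38.9 yaz -53.0 j6 141.5 Ftan(+resist cw) 8.74 Frad -2.7 Fz 0.43 w 0.0184
```

{"fn": "drive_tool", "kwargs": {"rows": [{"dx": -0.001,"dy": 0.05,"dz": 0,"wx": 0,"wy": 0,"wz": 0.4,"hand": 12},{"dx": -0.004,"dy": 0.1,"dz": 0,"wx": 0,"wy": 0,"wz": 0.8,"hand": 12},{"dx": -0.008,"dy": 0.15,"dz": 0,"wx": 0,"wy": 0,"wz": 1.2,"hand": 12},{"dx": -0.014,"dy": 0.2,"dz": 0,"wx": 0,"wy": 0,"wz": 1.6,"hand": 12},{"dx": -0.022,"dy": 0.25,"dz": 0,"wx": 0,"wy": 0,"wz": 2,"hand": 12},{"dx": -0.032,"dy": 0.3,"dz": 0,"wx": 0,"wy": 0,"wz": 2.4,"hand": 12}]}}

```text
clock: 22.1
eef_pos: [0.6417, -0.0285, 0.2432]
tool_rot: [0.976, 0.216, -0.0, -0.002]
ft_force: [-6.7, 5.8, -1.0]
grip_width: 0.0184
grasp_force: 60.9
```

```bash
python3 -c "
from h import *
st()"
```

```text
t 22.1 p [ 0.6417 -0.0285  0.2432] r 0.0715 az 27.0 yaz -65.0 j6 152.3 Ftan(+resist cw) 8.25 Frad -3.35 Fz -1.05 w 0.0184
```

{"fn": "drive_tool", "kwargs": {"rows": [{"dx": -0.006,"dy": 0.05,"dz": 0,"wx": 0,"wy": 0,"wz": 0.4,"hand": 12},{"dx": -0.014,"dy": 0.1,"dz": 0,"wx": 0,"wy": 0,"wz": 0.8,"hand": 12},{"dx": -0.023,"dy": 0.15,"dz": 0,"wx": 0,"wy": 0,"wz": 1.2,"hand": 12},{"dx": -0.034,"dy": 0.2,"dz": 0,"wx": 0,"wy": 0,"wz": 1.6,"hand": 12},{"dx": -0.042,"dy": 0.245,"dz": 0,"wx": 0,"wy": 0,"wz": 2,"hand": 12},{"dx": -0.052,"dy": 0.295,"dz": 0,"wx": 0,"wy": 0,"wz": 2.4,"hand": 12}]}}

```text
clock: 22.7
eef_pos: [0.6469, -0.0421, 0.2433]
tool_rot: [0.994, 0.114, 0.001, -0.003]
ft_force: [-3.6, 7.3, -1.4]
grip_width: 0.0185
grasp_force: 60.8
```

```bash
python3 -c "
from h import *
st()"
```

```text
t 22.7 p [ 0.6469 -0.0421  0.2433] r 0.0714 az 15.4 yaz -77.0 j6 163.1 Ftan(+resist cw) 7.98 Frad -1.56 Fz -1.37 w 0.0185
```

{"fn": "drive_tool", "kwargs": {"rows": [{"dx": 0,"dy": 0,"dz": 0,"wx": 0,"wy": 0,"wz": 0,"hand": 50},{"dx": 0,"dy": 0,"dz": -0.05,"wx": 0,"wy": 0,"wz": 0,"hand": 50},{"dx": 0,"dy": 0,"dz": -0.2,"wx": 0,"wy": 0,"wz": -1.7,"hand": 50},{"dx": 0,"dy": 0,"dz": -0.2,"wx": 0,"wy": 0,"wz": -3.4,"hand": 50},{"dx": 0,"dy": 0,"dz": -0.2,"wx": 0,"wy": 0,"wz": -5.1,"hand": 50},{"dx": 0,"dy": 0,"dz": -0.2,"wx": 0,"wy": 0,"wz": -6.8,"hand": 50},{"dx": 0,"dy": 0,"dz": -0.2,"wx": 0,"wy": 0,"wz": -8.5,"hand": 50},{"dx": 0,"dy": 0,"dz": -0.2,"wx": 0,"wy": 0,"wz": -10.2,"hand": 50},{"dx": 0,"dy": 0,"dz": -0.2,"wx": 0,"wy": 0,"wz": -11.9,"hand": 50},{"dx": 0,"dy": 0,"dz": -0.2,"wx": 0,"wy": 0,"wz": -13.6,"hand": 50},{"dx": 0,"dy": 0,"dz": -0.2,"wx": 0,"wy": 0,"wz": -15.3,"hand": 50},{"dx": 0,"dy": 0,"dz": -0.2,"wx": 0,"wy": 0,"wz": -17,"hand": 50},{"dx": 0,"dy": 0,"dz": -0.2,"wx": 0,"wy": 0,"wz": -18.7,"hand": 50},{"dx": 0,"dy": 0,"dz": -0.2,"wx": 0,"wy": 0,"wz": -20.4,"hand": 50},{"dx": 0,"dy": 0,"dz": -0.2,"wx": 0,"wy": 0,"wz": -22.1,"hand": 50},{"dx": 0,"dy": 0,"dz": -0.2,"wx": 0,"wy": 0,"wz": -23.8,"hand": 50},{"dx": 0,"dy": 0,"dz": -0.2,"wx": 0,"wy": 0,"wz": -25.5,"hand": 50},{"dx": 0,"dy": 0,"dz": -0.2,"wx": 0,"wy": 0,"wz": -27.2,"hand": 50},{"dx": 0,"dy": 0,"dz": -0.2,"wx": 0,"wy": 0,"wz": -28.9,"hand": 50}]}}

```text
clock: 24.6
eef_pos: [0.6481, -0.0461, 0.2535]
tool_rot: [0.192, 0.981, 0.0, 0.002]
ft_force: [-0.2, 0.5, -0.1]
grip_width: 0.0494
grasp_force: 0.0
```

```bash
python3 -c "
from h import *
st()"
```

```text
t 24.6 p [ 0.6481 -0.0461  0.2535] r 0.0716 az 12.0 yaz 67.8 j6 18.1 Ftan(+resist cw) 0.51 Frad -0.14 Fz -0.12 w 0.0494
```

{"fn": "drive_tool", "kwargs": {"rows": [{"dx": 0.03,"dy": 0.035,"dz": 0,"wx": 0,"wy": 0,"wz": -1.7,"hand": 50},{"dx": 0.05,"dy": 0.065,"dz": 0,"wx": 0,"wy": 0,"wz": -3.4,"hand": 50},{"dx": 0.05,"dy": 0.065,"dz": 0,"wx": 0,"wy": 0,"wz": -5.1,"hand": 50},{"dx": 0.05,"dy": 0.065,"dz": 0.1,"wx": 0,"wy": 0,"wz": -6.8,"hand": 44},{"dx": 0.05,"dy": 0.065,"dz": 0.2,"wx": 0,"wy": 0,"wz": -7.1,"hand": 34},{"dx": 0.05,"dy": 0.065,"dz": 0.2,"wx": 0,"wy": 0,"wz": -7.1,"hand": 26},{"dx": 0.05,"dy": 0.065,"dz": 0.2,"wx": 0,"wy": 0,"wz": -7.1,"hand": 18},{"dx": 0.05,"dy": 0.065,"dz": 0.2,"wx": 0,"wy": 0,"wz": -7.1,"hand": 12},{"dx": 0.05,"dy": 0.065,"dz": 0.2,"wx": 0,"wy": 0,"wz": -7.1,"hand": 12}]}}

```text
clock: 25.5
eef_pos: [0.6463, -0.0423, 0.2423]
tool_rot: [-0.112, 0.994, -0.001, 0.0]
ft_force: [0.3, -3.4, 0.0]
grip_width: 0.0186
grasp_force: 58.5
```

```bash
python3 -c "
from h import *
st()"
```

```text
t 25.5 p [ 0.6463 -0.0423  0.2423] r 0.0708 az 15.3 yaz 102.9 j6 -16.6 Ftan(+resist cw) -3.31 Frad -0.65 Fz 0.05 w 0.0186
```

{"fn": "drive_tool", "kwargs": {"rows": [{"dx": 0.001,"dy": -0.05,"dz": 0,"wx": 0,"wy": 0,"wz": 0.3,"hand": 12},{"dx": 0.004,"dy": -0.1,"dz": 0,"wx": 0,"wy": 0,"wz": 0.7,"hand": 12},{"dx": 0.008,"dy": -0.15,"dz": 0,"wx": 0,"wy": 0,"wz": 1,"hand": 12},{"dx": 0.014,"dy": -0.2,"dz": 0,"wx": 0,"wy": 0,"wz": 1.4,"hand": 12},{"dx": 0.022,"dy": -0.25,"dz": 0,"wx": 0,"wy": 0,"wz": 1.8,"hand": 12},{"dx": 0.032,"dy": -0.3,"dz": 0,"wx": 0,"wy": 0,"wz": 2.2,"hand": 12}]}}

```text
clock: 26.1
eef_pos: [0.6482, -0.0525, 0.2423]
tool_rot: [-0.017, 1.0, 0.004, 0.001]
ft_force: [0.4, 7.4, 1.1]
grip_width: 0.0189
grasp_force: 58.6
```

```bash
python3 -c "
from h import *
st()"
```

```text
t 26.1 p [ 0.6482 -0.0525  0.2423] r 0.0707 az 6.9 yaz 92.0 j6 -6.8 Ftan(+resist cw) 7.28 Frad 1.33 Fz 1.12 w 0.0189
```

{"fn": "drive_tool", "kwargs": {"rows": [{"dx": 0.001,"dy": -0.05,"dz": 0,"wx": 0,"wy": 0,"wz": 0.4,"hand": 12},{"dx": 0.004,"dy": -0.1,"dz": 0,"wx": 0,"wy": 0,"wz": 0.8,"hand": 12},{"dx": 0.008,"dy": -0.15,"dz": 0,"wx": 0,"wy": 0,"wz": 1.2,"hand": 12},{"dx": 0.014,"dy": -0.2,"dz": 0,"wx": 0,"wy": 0,"wz": 1.6,"hand": 12},{"dx": 0.022,"dy": -0.25,"dz": 0,"wx": 0,"wy": 0,"wz": 2,"hand": 12}]}}

```text
clock: 26.6
eef_pos: [0.6485, -0.0651, 0.2424]
tool_rot: [0.07, 0.998, 0.004, 0.001]
ft_force: [3.0, 8.2, -0.1]
grip_width: 0.0186
grasp_force: 58.6
```

```bash
python3 -c "
from h import *
st()"
```

```text
t 26.6 p [ 0.6485 -0.0651  0.2424] r 0.0706 az -3.3 yaz 82.0 j6 2.1 Ftan(+resist cw) 8.38 Frad 2.55 Fz -0.12 w 0.0186
```

{"fn": "drive_tool", "kwargs": {"rows": [{"dx": 0.001,"dy": -0.05,"dz": 0,"wx": 0,"wy": 0,"wz": 0.4,"hand": 12},{"dx": 0.004,"dy": -0.1,"dz": 0,"wx": 0,"wy": 0,"wz": 0.8,"hand": 12},{"dx": 0.008,"dy": -0.15,"dz": 0,"wx": 0,"wy": 0,"wz": 1.2,"hand": 12},{"dx": 0.014,"dy": -0.2,"dz": 0,"wx": 0,"wy": 0,"wz": 1.6,"hand": 12},{"dx": 0.022,"dy": -0.25,"dz": 0,"wx": 0,"wy": 0,"wz": 2,"hand": 12},{"dx": 0.032,"dy": -0.3,"dz": 0,"wx": 0,"wy": 0,"wz": 2.4,"hand": 12}]}}

```text
clock: 27.2
eef_pos: [0.646, -0.0794, 0.2423]
tool_rot: [0.173, 0.985, 0.004, 0.002]
ft_force: [5.7, 8.7, -1.3]
grip_width: 0.0188
grasp_force: 58.5
```

```bash
python3 -c "
from h import *
st()"
```

```text
t 27.2 p [ 0.646  -0.0794  0.2423] r 0.0704 az -15.1 yaz 70.0 j6 12.7 Ftan(+resist cw) 9.89 Frad 3.2 Fz -1.34 w 0.0188
```

{"fn": "drive_tool", "kwargs": {"rows": [{"dx": 0.001,"dy": -0.025,"dz": 0,"wx": 0,"wy": 0,"wz": 0.2,"hand": 12},{"dx": 0.001,"dy": -0.05,"dz": 0,"wx": 0,"wy": 0,"wz": 0.4,"hand": 12},{"dx": 0.002,"dy": -0.075,"dz": 0,"wx": 0,"wy": 0,"wz": 0.5,"hand": 12}]}}

```text
clock: 27.5
eef_pos: [0.645, -0.0827, 0.2423]
tool_rot: [0.194, 0.981, 0.004, 0.002]
ft_force: [6.3, 8.9, -1.1]
grip_width: 0.0186
grasp_force: 58.5
```

```bash
python3 -c "
from h import *
st(); bot.camera('side'); st(); bot.camera('side'); st()"
```

```text
t 27.5 p [ 0.645  -0.0827  0.2423] r 0.0704 az -17.9 yaz 67.6 j6 14.9 Ftan(+resist cw) 10.4 Frad 3.2 Fz -1.05 w 0.0186
t 27.55 p [ 0.6449 -0.083   0.2423] r 0.0704 az -18.2 yaz 67.6 j6 14.9 Ftan(+resist cw) 10.87 Frad 3.1 Fz -0.43 w 0.0182
t 27.6 p [ 0.6449 -0.083   0.2423] r 0.0704 az -18.2 yaz 67.6 j6 14.9 Ftan(+resist cw) 9.43 Frad 2.67 Fz -0.67 w 0.0188
```

```bash
cat >> h.py <<'E'
def avg(n=8):
    F=[]
    for _ in range(n):
        bot.camera('side'); o=bot.get_obs(); v=o['eef_pos'][:2]-HUB; a=np.arctan2(v[1],v[0]); f=o['ft_force']; F.append(-f[0]*np.sin(a)+f[1]*np.cos(a))
    print('avg',np.mean(F).round(2),np.round(F,1)); st()
E
python3 -c "
from h import *
avg(8)"
```

```text
avg 9.51 [ 9.4  9.4 10.1  9.8  9.8  9.2  9.   9.3]
t 28.0 p [ 0.6449 -0.0829  0.2424] r 0.0704 az -18.2 yaz 67.6 j6 14.8 Ftan(+resist cw) 9.32 Frad 3.71 Fz -0.45 w 0.0186
```

{"fn": "drive_tool", "kwargs": {"rows": [{"dx": 0.001,"dy": -0.025,"dz": 0,"wx": 0,"wy": 0,"wz": 0.1,"hand": 12},{"dx": 0.001,"dy": -0.05,"dz": 0,"wx": 0,"wy": 0,"wz": 0.3,"hand": 12}]}}

```text
clock: 28.2
eef_pos: [0.6442, -0.0849, 0.2424]
tool_rot: [0.207, 0.978, 0.004, 0.002]
ft_force: [7.1, 8.7, -0.5]
grip_width: 0.0184
grasp_force: 58.5
```

```bash
python3 -c "
from h import *
st();avg(8)"
```

```text
t 28.2 p [ 0.6442 -0.0849  0.2424] r 0.0704 az -19.9 yaz 66.1 j6 16.2 Ftan(+resist cw) 10.61 Frad 3.76 Fz -0.45 w 0.0184
avg 10.09 [10.1 10.2  9.4 10.7 10.9  9.9 10.2  9.4]
t 28.6 p [ 0.6441 -0.0852  0.2423] r 0.0704 az -20.1 yaz 66.1 j6 16.1 Ftan(+resist cw) 9.36 Frad 3.99 Fz -1.61 w 0.0187
```

{"fn": "drive_tool", "kwargs": {"rows": [{"dx": 0.001,"dy": -0.02,"dz": 0,"wx": 0,"wy": 0,"wz": 0,"hand": 12},{"dx": 0.001,"dy": -0.04,"dz": 0,"wx": 0,"wy": 0,"wz": 0,"hand": 12}]}}

```text
clock: 28.8
eef_pos: [0.6435, -0.0867, 0.2424]
tool_rot: [0.207, 0.978, 0.004, 0.002]
ft_force: [6.8, 8.1, 0.1]
grip_width: 0.0184
grasp_force: 58.6
```

```bash
python3 -c "
from h import *
st();avg(12)"
```

```text
t 28.8 p [ 0.6435 -0.0867  0.2424] r 0.0703 az -21.4 yaz 66.1 j6 16.0 Ftan(+resist cw) 9.97 Frad 3.35 Fz 0.14 w 0.0184
avg 10.58 [10.8 11.4  9.9 10.1 10.7 10.  10.4 11.  10.6 10.3 10.5 11.3]
t 29.4 p [ 0.6434 -0.0869  0.2423] r 0.0703 az -21.6 yaz 66.1 j6 16.0 Ftan(+resist cw) 11.25 Frad 3.18 Fz -0.73 w 0.0185
```

{"fn": "drive_tool", "kwargs": {"rows": [{"dx": 0.001,"dy": -0.025,"dz": 0,"wx": 0,"wy": 0,"wz": 0,"hand": 12},{"dx": 0.001,"dy": -0.045,"dz": 0,"wx": 0,"wy": 0,"wz": 0,"hand": 12}]}}

```text
clock: 29.6
eef_pos: [0.6426, -0.0887, 0.2423]
tool_rot: [0.207, 0.978, 0.004, 0.002]
ft_force: [8.3, 9.3, -1.2]
grip_width: 0.0184
grasp_force: 58.6
```

```bash
python3 -c "
from h import *
st();avg(12)"
```

```text
t 29.6 p [ 0.6426 -0.0887  0.2423] r 0.0703 az -23.2 yaz 66.1 j6 15.8 Ftan(+resist cw) 11.75 Frad 3.94 Fz -1.24 w 0.0184
avg 11.01 [11.4 10.4 11.6 11.3 10.6 11.6 10.8 10.8 10.9 11.1 11.1 10.5]
t 30.2 p [ 0.6425 -0.0889  0.2423] r 0.0703 az -23.4 yaz 66.1 j6 15.8 Ftan(+resist cw) 10.53 Frad 4.2 Fz -0.73 w 0.0191
```

{"fn": "drive_tool", "kwargs": {"rows": [{"dx": 0,"dy": 0,"dz": 0,"wx": 0,"wy": 0,"wz": 0,"hand": 50},{"dx": 0,"dy": 0,"dz": 0,"wx": 0,"wy": 0,"wz": 0,"hand": 50},{"dx": 0,"dy": 0.04,"dz": -0.3,"wx": 0,"wy": 0,"wz": 0,"hand": 50},{"dx": 0,"dy": 0.06,"dz": -0.9,"wx": 0,"wy": 0,"wz": 0,"hand": 50},{"dx": 0,"dy": 0.06,"dz": -1.54,"wx": 0,"wy": 0,"wz": 0,"hand": 50},{"dx": -0.3,"dy": 0.06,"dz": -1.54,"wx": 0,"wy": 0,"wz": 0,"hand": 20},{"dx": -0.6,"dy": 0.06,"dz": -1.54,"wx": 0,"wy": 0,"wz": 0,"hand": 0},{"dx": -0.64,"dy": 0.06,"dz": -1.54,"wx": 0,"wy": 0,"wz": 0,"hand": 0},{"dx": -0.64,"dy": 0.06,"dz": -1.54,"wx": 0,"wy": 0,"wz": 0,"hand": 0}]}}

```text
clock: 31.1
eef_pos: [0.6696, -0.1041, 0.3179]
tool_rot: [0.209, 0.978, -0.0, -0.001]
ft_force: [0.8, 0.7, -0.1]
grip_width: 0.0002
grasp_force: 0.0
```

```bash
python3 - <<'E'
from h import *
st(); snap('side','s7')
for t in('crank','tip','fold'): print(t,[(round(d['score'],2),np.round(d['extent'],1).tolist()) for d in bot.look_for('side',t)[:2]])
a=np.radians(-23.4)
for r in(.0703,.072): print('crank expected',proj('side',(*(HUB+r*np.array([np.cos(a),np.sin(a)])),.288)))
E
```

```text
t 31.1 p [ 0.6696 -0.1041  0.3179] r 0.1012 az -25.2 yaz 65.9 j6 15.2 Ftan(+resist cw) 0.94 Frad 0.44 Fz -0.11 w 0.0002
crank [(0.65, [403.0, 212.4, 9.0, 20.4])]
tip [(0.56, [403.6, 209.6, 10.9, 19.5])]
fold [(0.46, [403.6, 211.2, 8.7, 21.2])]
crank expected [401.49128018 209.5906734 ]
crank expected [402.20340108 209.60008027]
```

{"fn": "drive_tool", "kwargs": {"rows": [{"dx": 0,"dy": 0.056,"dz": 0.4,"wx": 0,"wy": 0,"wz": 0,"hand": 0},{"dx": 0,"dy": 0.056,"dz": 0.9,"wx": 0,"wy": 0,"wz": 0,"hand": 0},{"dx": 0,"dy": 0.056,"dz": 1.02,"wx": 0,"wy": 0,"wz": 0,"hand": 0},{"dx": 0.15,"dy": 0.056,"dz": 1.02,"wx": 0,"wy": 0,"wz": 0,"hand": 0},{"dx": 0.26,"dy": 0.056,"dz": 1.02,"wx": 0,"wy": 0,"wz": 0,"hand": 0},{"dx": 0.38,"dy": 0.056,"dz": 1.02,"wx": 0,"wy": 0,"wz": 0,"hand": 0},{"dx": 0.5,"dy": 0.056,"dz": 1.02,"wx": 0,"wy": 0,"wz": 0,"hand": 0}]}}

```text
clock: 32.0
eef_pos: [0.6484, -0.0911, 0.2688]
tool_rot: [0.208, 0.978, -0.0, 0.001]
ft_force: [2.6, -1.2, -1.1]
grip_width: -0.0001
grasp_force: 1.3
```

```bash
python3 - <<'E'
from h import *
st(); snap('side','s8')
for t in('crank','tip','fold'): print(t,[(round(d['score'],2),np.round(d['extent'],1).tolist()) for d in bot.look_for('side',t)[:2]])
E
```

```text
t 32.0 p [ 0.6484 -0.0911  0.2688] r 0.0765 az -23.1 yaz 66.0 j6 16.0 Ftan(+resist cw) -0.06 Frad 2.88 Fz -1.09 w -0.0001
crank [(0.56, [396.9, 212.3, 6.3, 19.0])]
tip [(0.44, [395.0, 209.3, 15.7, 17.4])]
fold [(0.62, [267.9, 176.1, 59.7, 45.2]), (0.5, [396.9, 210.6, 11.0, 22.2])]
```

{"fn": "drive_tool", "kwargs": {"rows": [{"dx": 0.1,"dy": 0,"dz": 0.01,"wx": 0,"wy": 0,"wz": 0,"hand": 0},{"dx": 0.2,"dy": 0,"dz": 0.03,"wx": 0,"wy": 0,"wz": 0,"hand": 0},{"dx": 0.3,"dy": 0,"dz": 0.08,"wx": 0,"wy": 0,"wz": 0,"hand": 0},{"dx": 0.37,"dy": 0,"dz": 0.18,"wx": 0,"wy": 0,"wz": 0,"hand": 0},{"dx": 0.44,"dy": 0,"dz": 0.28,"wx": 0,"wy": 0,"wz": 0,"hand": 0},{"dx": 0.5,"dy": 0,"dz": 0.38,"wx": 0,"wy": 0,"wz": 0,"hand": 0}]}}

```text
clock: 32.8
eef_pos: [0.6243, -0.0803, 0.2491]
tool_rot: [0.208, 0.978, 0.0, -0.0]
ft_force: [-0.7, 0.4, 4.9]
grip_width: 0.0
grasp_force: 2.1
```

```bash
python3 - <<'E'
from h import *
st(); snap('side','s9')
for t in('crank','tip','fold'): print(t,[(round(d['score'],2),np.round(d['extent'],1).tolist()) for d in bot.look_for('side',t)[:2]])
E
```

```text
t 32.8 p [ 0.6243 -0.0803  0.2491] r 0.0502 az -22.6 yaz 66.0 j6 16.7 Ftan(+resist cw) 0.13 Frad -0.76 Fz 4.91 w 0.0
crank []
tip []
fold [(0.59, [390.3, 217.4, 24.2, 15.9]), (0.4, [372.4, 228.4, 67.1, 51.7])]
```

Folding works: Fz is about 5 N and the tangential force is near zero. Next I press it down to the stop.

{"fn": "drive_tool", "kwargs": {"rows": [{"dx": 0.08,"dy": 0,"dz": 0.07,"wx": 0,"wy": 0,"wz": 0,"hand": 0},{"dx": 0.16,"dy": 0,"dz": 0.14,"wx": 0,"wy": 0,"wz": 0,"hand": 0},{"dx": 0.22,"dy": 0,"dz": 0.21,"wx": 0,"wy": 0,"wz": 0,"hand": 0},{"dx": 0.26,"dy": 0,"dz": 0.26,"wx": 0,"wy": 0,"wz": 0,"hand": 0}]}}

```text
clock: 33.4
eef_pos: [0.6131, -0.0754, 0.2356]
tool_rot: [0.208, 0.978, -0.0, 0.0]
ft_force: [2.5, -2.2, 3.9]
grip_width: -0.0
grasp_force: 1.2
```

```bash
python3 - <<'E'
from h import *
st()
E
```

```text
t 33.4 p [ 0.6131 -0.0754  0.2356] r 0.0379 az -22.3 yaz 66.0 j6 17.0 Ftan(+resist cw) -1.09 Frad 3.1 Fz 3.92 w -0.0
```

{"fn": "drive_tool", "kwargs": {"rows": [{"dx": 0,"dy": 0,"dz": 0.05,"wx": 0,"wy": 0,"wz": 0,"hand": 0},{"dx": 0,"dy": 0,"dz": 0.1,"wx": 0,"wy": 0,"wz": 0,"hand": 0},{"dx": 0,"dy": 0,"dz": 0.12,"wx": 0,"wy": 0,"wz": 0,"hand": 0}]}}

```text
clock: 33.7
eef_pos: [0.6127, -0.0749, 0.2328]
tool_rot: [0.208, 0.978, 0.0, 0.001]
ft_force: [-4.6, 1.9, 17.3]
grip_width: -0.0001
grasp_force: 8.7
```

```bash
python3 - <<'E'
from h import *
st()
E
```

```text
t 33.7 p [ 0.6127 -0.0749  0.2328] r 0.0374 az -21.9 yaz 66.0 j6 17.0 Ftan(+resist cw) 0.07 Frad -4.96 Fz 17.31 w -0.0001
```

{"fn": "drive_tool", "kwargs": {"rows": [{"dx": 0,"dy": 0,"dz": 0.02,"wx": 0,"wy": 0,"wz": 0,"hand": 0},{"dx": 0,"dy": 0,"dz": -0.2,"wx": 0,"wy": 0,"wz": 0,"hand": 0},{"dx": 0,"dy": 0,"dz": -1,"wx": 0,"wy": 0,"wz": 0,"hand": 0},{"dx": 0,"dy": 0,"dz": -2,"wx": 0,"wy": 0,"wz": 0,"hand": 0},{"dx": 1,"dy": 0,"dz": -2,"wx": 0,"wy": 0,"wz": 0,"hand": 0},{"dx": 2,"dy": 0,"dz": -2,"wx": 0,"wy": 0,"wz": 0,"hand": 0},{"dx": 3,"dy": 0,"dz": -2,"wx": 0,"wy": 0,"wz": 0,"hand": 0},{"dx": 4,"dy": 0,"dz": -2,"wx": 0,"wy": 0,"wz": 0,"hand": 0},{"dx": 4,"dy": 0,"dz": -2,"wx": 0,"wy": 0,"wz": 0,"hand": 0}]}}

```text
clock: 34.6
eef_pos: [0.4238, 0.0076, 0.3294]
tool_rot: [0.207, 0.978, -0.0, -0.003]
ft_force: [0.9, -0.2, 0.5]
grip_width: -0.0001
grasp_force: 0.0
```

```bash
python3 - <<'E'
from h import *
st(); b=snap('side','s10'); a=snap('top','t10')
for c in('side','top'):
  for t in('crank','tip','fold'): print(c,t,[(round(d['score'],2),np.round(d['extent'],1).tolist()) for d in bot.look_for(c,t)[:2]])
al=np.radians(-23.4); u=np.array([np.cos(al),np.sin(al)])
print([proj(c,(*(HUB+.030*u),.246)).round(1) for c in('side','top')])
v=np.hstack([cv2.resize(a[130:250,290:410],(400,400),interpolation=2),cv2.resize(b[180:300,310:430],(400,400),interpolation=2)])
cv2.imwrite('pics/v9.png',np.clip((v[:,:,::-1]/255.)**.6*280,0,255).astype(np.uint8))
E
```

```text
t 34.6 p [0.4238 0.0076 0.3294] r 0.1687 az 156.0 yaz 66.1 j6 24.8 Ftan(+resist cw) -0.23 Frad -0.9 Fz 0.49 w -0.0001
side crank [(0.47, [383.4, 223.7, 22.0, 10.6]), (0.39, [368.9, 265.9, 127.8, 142.7])]
side tip [(0.58, [382.8, 220.4, 21.4, 7.9])]
side fold [(0.75, [388.0, 221.4, 27.4, 9.8]), (0.31, [382.3, 221.4, 22.8, 7.9])]
top crank []
top tip []
top fold []
[array([383.4, 221.2]), array([353.8, 175.6])]
```

View pics/v9.png

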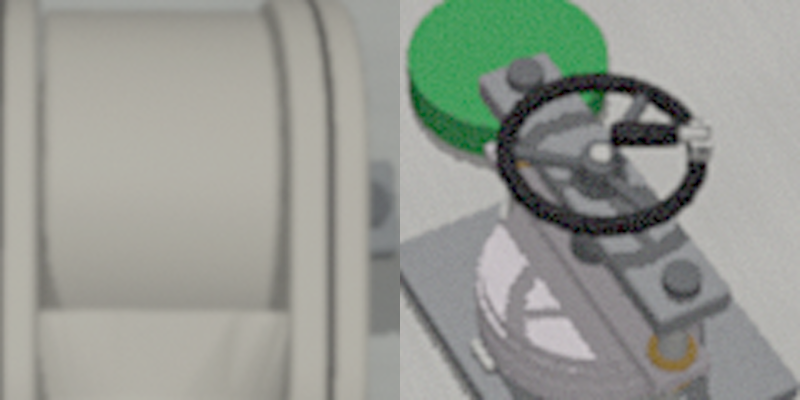

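The side view shows the handle lying flat, with the grip at about (383, 222) and the expected point at (383.4, 221.2). The wheel is still at its nipped angle and the arm is clear, so I'm handing in.

```bash
python3 -c "
from workcell import bot
print(bot.job_done())"
```

```text
the job is handed in; nothing more can be done
None
```

Job handed in: the handle was swung fully up, the wheel cranked about 346° clockwise until it firmed up (about 4 N over free-running, roughly 100 N on the ring by estimate), and the handle folded flat again with the arm clear; no pass/fail result was returned.

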